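# True up a casting-frame corner with a handled square

## Robot

A 6-joint arm with a two-finger parallel gripper is mounted at the origin on a cart in front of the work surface, level with it; the furniture and walls round the work are solid. World frame = base frame: x ahead of the robot, y to its left, z up, the work surface at z = 0. Lengths are in mm, angles in degrees, forces in N, time in s.
With the tool pointing down it reaches from about 300 to 850 mm from the base axis. Payload 4.2 kg.
Tool frame: the origin (TCP) lies at the centre of the arm's flange, where the gripper is bolted on; the fingertips stand 191 mm ahead of it and the grasp point (between the pads) lies 172 mm ahead of it; z points along the fingers, y is the direction in which the jaws open and shut (so a half turn about z gives the same grasp; the last joint's range is limited). The gripper opens to 91 mm and grips with 3 to 60 N. Pads are 32 mm wide; open, the fingers measure 118 mm over their backs; the gripper's body (76 mm by 178 mm) begins 60 mm behind the grasp point.
Start: joints at [69.385, 18.312, 89.639, -0, 72.044, -1.146], TCP at [191.643, 542.122, 404.776] pointing down, gripper open.
Joint ranges: [-177.97, 177.97], [-48.28, 115.42], [12.27, 149.76], [-77.06, 257.06], [2.81, 150.46], [-146.56, 146.56]. Speed limits (degrees/s): [147.25, 147.25, 180, 180, 180, 180].

## Interface

Orientations are given as [roll, pitch, yaw] about the fixed x, y, z axes, in that order (R = Rz(yaw) Ry(pitch) Rx(roll)).
In Python, from workcell import status, vision, ticket gives the robot as it stands.
- The arm moves only by the shell command python3 -m jog 'ROWS' [FORCE]. ROWS is JSON, a list of rows, each a list of 7 numbers: the finger opening in m, from 0 to 0.0912, then the shift along the tool's x, y, z in m, then the turn, a rotation vector about the tool's x, y, z in rad. A call has 1 to 12 rows; each row shifts and turns the commanded pose from where the row before left it, along the tool's axes as they then stand; what a row does not reach is not made up. A row lasts 1/8 s, in which the tool goes at most 62.5 mm and 10.7 degrees, less where a joint would pass 70% of its speed; a pose out of reach is approached as far as the arm can. A call with a gripper value outside its range is refused whole. The fingers move at their own pace and stop on an object; FORCE is the grip in N (left out, the last holds). Time passes only in rows, so rows that do not move let the fingers close. It gives the time, the measured TCP pose, the force and the opening at its end, in the units of the state.
- status.state(): the state, without advancing time (a new reading comes with each control period).
- vision.grab_frame(name): name is "side" or "top"; returns a dict with "color" (480x640x3 uint8, blue, green, red), "depth" (480x640 float32, mm along the optical axis (not along the pixel's ray), 0 where there is no reading), "fov_y" (degrees; the focal length in pixels is half the picture's height over the tangent of half this angle, whatever the lens; pixels are square), "cx", "cy" (the principal point, pixels), "pose" (4x4, takes a point from camera to world coordinates). Camera axes: x right, y down, z forward; pixel columns grow to the right and rows downward; lengths in mm; the calibration is good to about 2 mm. A picture is of the moment at which its call begins.
- ticket.job_done(): hands the job in, once; it reports no verdict.
Trained networks look in the newest picture that a camera, given by its name, has taken for a name from the list of things; names that differ only in an ending like _2 or _b are one class to them, and where a whole thing is asked for, a point or a joint stands for the part that bears it (a point fixed in the world has none). Each returns a list of dicts, best first, with "p" (0 to 1); they miss things now and then, are a little off and sometimes report something else, mostly with a low value. They report only what shows in the picture. A call takes as long as a camera call.
- vision.find_in(camera, label): "location" ([x, y, z] in mm, in world coordinates, good to about 4 mm: the middle of the surface that is visible of it).
- vision.silhouettes(camera, label): "pixels" (480x640 bool, what is visible of it).
The state is a dict: "time_s": time; "qpos": joint angles; "qvel": joint speeds; "effort": joint torques, N m; "ee_pos": TCP position; "ee_rot": TCP orientation; "force": force on the tool from outside, world axes, zero at the start; "torque": the same for the moment, N m; "gripper_width": finger opening in mm.
Only numpy, scipy, OpenCV 4.12 (cv2) and the standard library are available. Lean on these libraries where they do the work, as an engineer would, in place of code of your own. Each camera call takes 0.05 s, during which the arm holds its last target.

## Task

The hinged side of the plaster-casting frame has swung in, so its corner is no longer square. Take the wooden corner square by its handle from the sloped rest, stand it flat inside the frame and press it firmly home into the corner, so that one leg sits flush against the fixed fence and the other against the corner post and the hinged side, pushing that side out to square; hold it there for about a second. Then lay the square back flat on the sloped rest, against the lip as before, leaving the frame's corner square; never ram the frame, and leave the other things where they are.

Things in the scene. Friction and masses are not known exactly. Their poses are not given: they have to be found in the camera images.
- frame: Casting frame, fixed: plywood base 12 mm thick, x -192 to +24, y -172 to +24 mm. Origin on the table right below the true inside corner (where the fence face and the squared side's face meet). +x points into the fixed fence, +y into the hinged side, z up; its inside is at negative x and y. The walls are 18 mm thick and rise to 52 mm above the table. Only the hinged side moves.
- fence: The fixed fence, a wall of medium brown wood on the base. Same origin and axes as the frame; its inner face is the plane x = 0, from y = -150 to 0 mm.
- post: Short fixed corner post that carries the hinge. Same origin and axes as the frame; its inner face is the plane y = 0, from x = -26 mm to 0. When the square is home the post stops it firmly; a steady push of about 10 N into post and side and 5 N into the fence seats it.
- side (a joint): Angle of the hinged side, a light wooden board 148 mm long, rad: 0 = square to the fence, in line with the post; positive = free end swung into the frame (starts 0.1 to 0.26; range -0.2 to 0.4). Upright hinge axis at frame x -26, y 0 mm, on its inner face. A stiff hinge holds it where it is left; it yields to about 3 N at the tip of the square's long leg.
- square: Dark wooden L, 0.18 to 0.35 kg, legs 24 mm wide, 22 high, 10 mm plate inside. Origin: outer corner of the L, underside (the corner itself is cut away by 14 mm). Outer face of the short leg: plane x=0, y -14 to -105 mm; of the long leg: plane y=0, x -14 to -125 mm; z up. When home, its origin and axes meet those of point frame_corner: short leg on the fence, long leg on post and side.
- square_handle (a point): Middle of the upright handle of the square, at (-50, -46, 51) mm in the square's frame: a fin 64 mm long along the square's x, 18 mm thick along its y, rising from 10 to 76 mm above the underside. Grip it across its thickness.
- frame_corner (a point): The true inside corner at the top of the frame's base (12 mm above the table); axes as the frame.
- slope: Rest's sloped board, 35 degrees, facing the robot; surface z=0, x -142 to 0, y -75 to 75 mm. Origin: middle of its lower edge, at the foot of the 14 mm lip, 26 mm above the table (top edge 107). x points down the slope into the lip, z out of the surface. The square starts flat on it with the same axes, short leg on the lip, origin at (-1.5, 52.5, 0) mm; its handle leans 35 degrees to the robot.
- chalk_jar: White jar, 50 mm wide, 67 mm high; bystander. Origin under its centre.
- stamp: Small wooden stamp, 34 mm wide, 54 mm high; bystander. Origin under its centre.
- pot: Small pinched pot, 69 mm wide, 46 mm high; bystander. Origin under its centre.
- side_end (a point): Top of the free end of the hinged side's inner face, 149 mm from the hinge axis, 52 mm above the table.

How it is judged (in metres and radians):
On the way:
1. the square stands flat on the base, its corner within 4 mm of the frame's, in line within 2 degrees, pressing fence and post with 1 N each, side square within 1.7 degrees (horizontal distance between square and frame_corner below 0.004 m and z of square in the frame of frame_corner below 0.006 m and angle between square's own z axis and vertical below 0.06 rad and angle between the x axis of square and the x axis of frame, either way round below 0.035 rad and contact force between square and fence above 1 N and contact force between square and post above 1 N and value of joint side between -0.03 and 0.03 rad), for 0.4 s.
At the end, for the whole second after the job is handed in: The side is left square within 0.03 rad; the square lies flat and still on the sloped rest, short leg along the lip within 15 mm, turned under 8 degrees, not overhanging a side by over 15 mm (value of joint side between -0.03 and 0.03 rad and z of square in the frame of slope between -0.004 and 0.004 m and x of square in the frame of slope between -0.015 and 0.005 m and y of square in the frame of slope between 0.015 and 0.09 m and angle between the z axis of square and the z axis of slope, either way round below 0.06 rad and angle between the x axis of square and the x axis of slope, either way round below 0.15 rad and linear speed of square below 0.01 m/s); the robot touches nothing.
It fails at once if the square is pressed against the fence or the post with more than 40 N (contact force between square and fence above 40 N or contact force between square and post above 40 N).
It fails at once if a bystander (jar, stamp, pot) is moved by more than 20 mm (distance of any of chalk_jar, stamp, pot from where it was at the start of the episode above 0.02 m).
It also fails if it takes over 72 s, if anything falls off the work surface, if the arm or the gripper's body presses on something with over 40 N, if the wrist force passes 120 N, or if a joint passes its speed limit or range.

## Working session

There is one attempt and no reset: what is moved stays moved. The work goes in short steps, Python scripts to look and compute and a shell command to move; the robot and the scene stay as the last step left them, time stands still between calls to the robot, and variables do not carry over. Pictures are saved under pics/ and viewed, and the job is handed in when it is done.

```bash
ls; mkdir -p pics
python3 - <<'E'
from workcell import status, vision
import cv2,numpy as np
print(status.state())
for c in ("side","top"):
    f=vision.grab_frame(c); cv2.imwrite(f"pics/{c}0.png",f["color"]); np.savez(f"pics/{c}0.npz",**f)
    print(c,f["fov_y"],f["cx"],f["cy"],np.round(f["pose"],3).tolist())
    for l in ["frame","fence","post","side","square","square_handle","slope","chalk_jar","stamp","pot","side_end","frame_corner"]:
        try:
            print(l,[(np.round(d["location"]).tolist(),round(d["p"],2)) for d in vision.find_in(c,l)][:3])
        except Exception as e: print(l,e)
E
```

```text
pics
{'time_s': 0.0, 'qpos': array([ 6.93834779e+01,  1.83506528e+01,  8.97047834e+01,  1.38630846e-03,
        7.20439100e+01, -1.14533013e+00]), 'qvel': array([-0.00397588,  0.00844871, -0.00670793,  0.03199894, -0.0528049 ,
        0.04380679]), 'effort': array([-6.62474577e-04, -4.12459087e+01, -2.31974941e+01,  7.27334619e-02,
        4.55583993e-02, -1.76992999e-04]), 'ee_pos': array([191.59944639, 541.96566418, 403.9408958 ]), 'ee_rot': array([-1.79900700e+02, -3.30355637e-03,  1.60528377e+02]), 'force': array([ 0.59497373, -0.69644728, -0.0152308 ]), 'torque': array([-0.01328992, -0.02306721, -0.05367364]), 'gripper_width': 91.44805002738622}
side 54.435330625797704 325.1550838414867 243.1511601103048 [[1.0, 0.024, -0.002, 616.886], [0.012, -0.401, 0.916, -1048.813], [0.021, -0.916, -0.401, 544.84], [0.0, 0.0, 0.0, 1.0]]
frame [([553.0, -150.0, 10.0], 0.74), ([687.0, 344.0, 38.0], 0.45), ([510.0, 212.0, 75.0], 0.42)]
fence [([542.0, -166.0, 38.0], 0.57)]
post []
side [([457.0, 269.0, 85.0], 0.66), ([621.0, -75.0, 55.0], 0.53)]
square [([458.0, 265.0, 88.0], 0.59), ([620.0, -1
[... 451 characters left out ...]
 [-1.0, -0.0, -0.002, 9.573], [0.002, -0.131, -0.991, 1521.108], [0.0, 0.0, 0.0, 1.0]]
frame [([546.0, -65.0, 14.0], 0.72)]
fence [([536.0, -157.0, 54.0], 0.58)]
post [([612.0, -147.0, 51.0], 0.63), ([773.0, 195.0, 20.0], 0.28)]
side [([619.0, -63.0, 56.0], 0.81)]
square [([462.0, 268.0, 73.0], 0.6), ([543.0, -66.0, 14.0], 0.38)]
square_handle [([460.0, 266.0, 77.0], 0.81)]
slope [([504.0, 292.0, 82.0], 0.55), ([622.0, -61.0, 52.0], 0.47), ([537.0, -155.0, 52.0], 0.26)]
chalk_jar [([681.0, 353.0, 69.0], 0.8)]
stamp [([499.0, -338.0, 27.0], 0.68), ([543.0, -64.0, 13.0], 0.26)]
pot [([772.0, 191.0, 18.0], 0.92)]
side_end [([620.0, -62.0, 51.0], 0.86)]
frame_corner [([549.0, -63.0, 9.0], 0.86)]
```

View pics/side0.png

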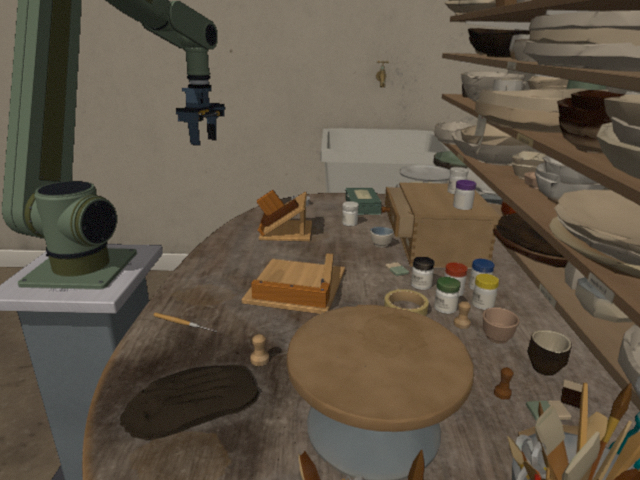

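View pics/top0.png

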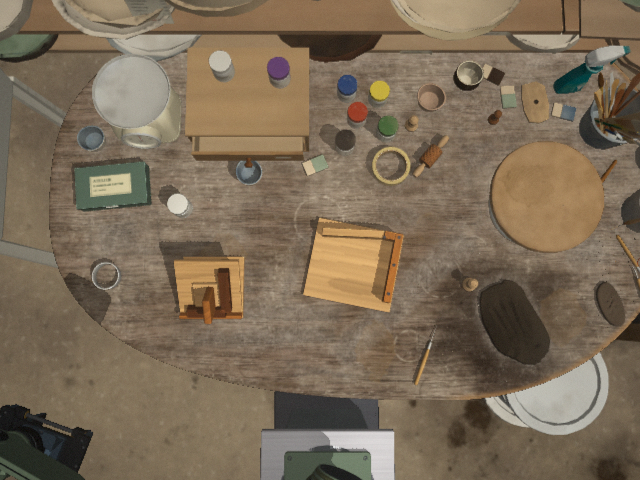

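Run:
```python
import cv2
im=cv2.imread("pics/top0.png")
a=cv2.resize(im[205:325,290:420],None,fx=5,fy=5,interpolation=cv2.INTER_CUBIC); cv2.imwrite("pics/z_frame.png",a[:600,:800])
b=cv2.resize(im[245:330,165:255],None,fx=6,fy=6,interpolation=cv2.INTER_CUBIC); cv2.imwrite("pics/z_rest.png",b)
s=cv2.imread("pics/side0.png")
c=cv2.resize(s[180:250,240:330],None,fx=7,fy=7,interpolation=cv2.INTER_CUBIC); cv2.imwrite("pics/z_rest_s.png",c)
```

```text
(no output)
```

View pics/z_frame.png

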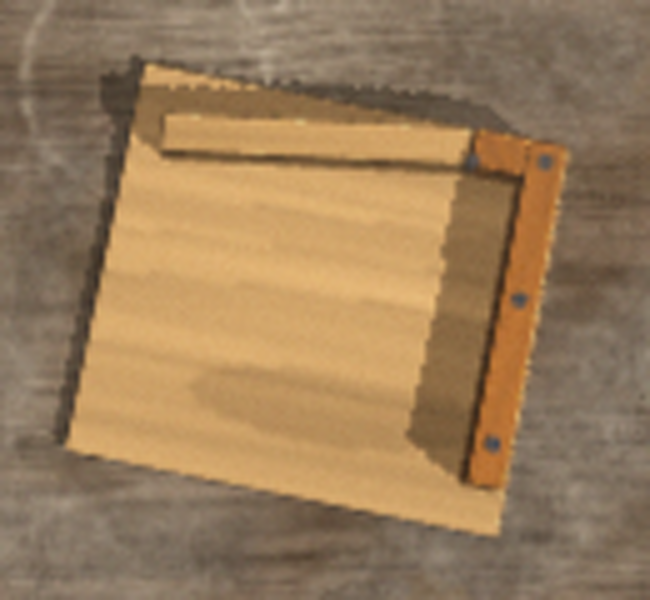

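View pics/z_rest.png

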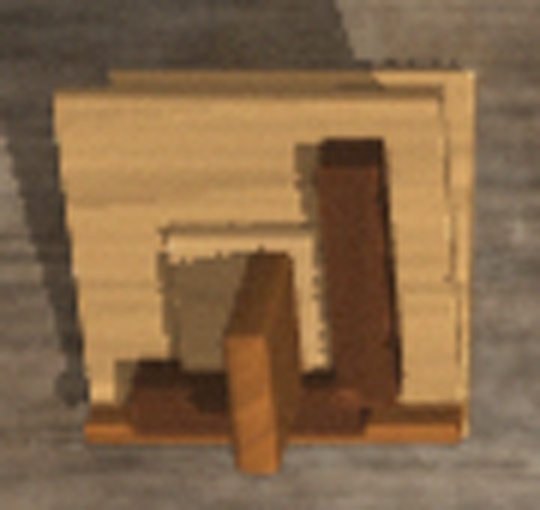

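View pics/z_rest_s.png

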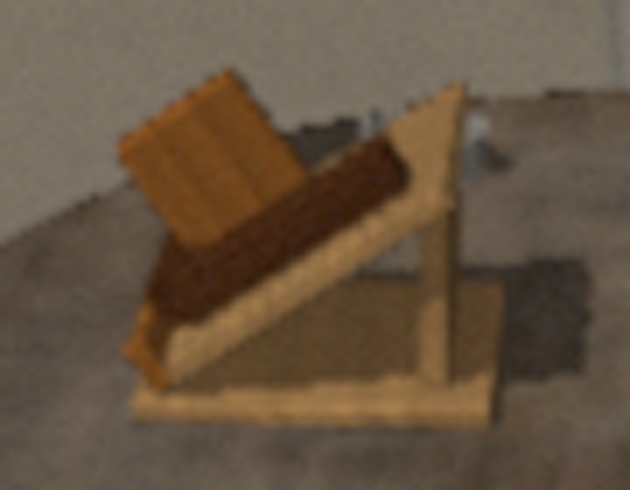

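```bash
python3 - <<'E'
import cv2
s=cv2.imread("pics/side0.png")
c=cv2.resize(s[245:315,235:355],None,fx=6,fy=6,interpolation=cv2.INTER_CUBIC); cv2.imwrite("pics/z_frame_s.png",c)
E
cat > h.py <<'E'
import numpy as np,cv2
def load(c,n=0): return dict(np.load(f"pics/{c}{n}.npz"))
def fpx(f): return 240/np.tan(np.radians(float(f["fov_y"]))/2)
def ray(f,u,v):
    F=fpx(f); d=np.array([(u-f["cx"])/F,(v-f["cy"])/F,1.0]); P=f["pose"]; return P[:3,3],P[:3,:3]@d
def onz(f,u,v,z):
    o,d=ray(f,u,v); return o+d*(z-o[2])/d[2]
def proj(f,p):
    P=f["pose"]; q=(np.atleast_2d(p)-P[:3,3])@P[:3,:3]; F=fpx(f)
    return np.c_[F*q[:,0]/q[:,2]+f["cx"],F*q[:,1]/q[:,2]+f["cy"]]
def cloud(f):
    F=fpx(f); v,u=np.mgrid[:480,:640]; d=f["depth"]
    q=np.dstack([(u-f["cx"])/F*d,(v-f["cy"])/F*d,d]); return q@f["pose"][:3,:3].T+f["pose"][:3,3]
def crop(u,v,ox,oy,s): return ox+(u+.5)/s-.5, oy+(v+.5)/s-.5
E
python3 - <<'E'
from h import *
from scipy.optimize import least_squares
f=load("top")
obs=[((145,65),(-192,24,12)),((67,447),(-192,-172,12)),((498,533),(24,-172,12)),((568,147),(18,18,52)),((468,484),(0,-150,52)),((503,489),(18,-150,52)),((522,178),(0,0,52))]
px=np.array([crop(*o[0],290,205,5) for o in obs]); X=np.array([o[1] for o in obs],float)
def T(p):
    c,s=np.cos(p[2]),np.sin(p[2]); return X@np.array([[c,s,0],[-s,c,0],[0,0,1]])+[p[0],p[1],0]
r=lambda p:(proj(f,T(p))-px).ravel()
s=least_squares(r,[620,-150,-1.7],loss='soft_l1')
print(s.x,np.degrees(s.x[2])); print(np.round(r(s.x).reshape(-1,2),2))
C=cloud(f)
for u,v in [(350,270),(320,230),(397,260)]: print(u,v,np.median(C[v-2:v+3,u-2:u+3].reshape(-1,3),0))
E
```

```text
[ 603.33904672 -161.4344136    -1.77015908] -101.42264442217179
[[-0.07 -0.54]
 [-0.44  0.64]
 [ 0.15  1.07]
 [-0.01 -0.12]
 [-0.27 -0.38]
 [ 0.16  0.13]
 [ 0.49 -0.53]]
350 270 [532.78365541 -55.37403209  15.11219324]
320 230 [631.20444837  18.3053819   13.49253267]
397 260 [ 555.89755721 -166.56626649   50.96175034]
```

View pics/z_frame_s.png

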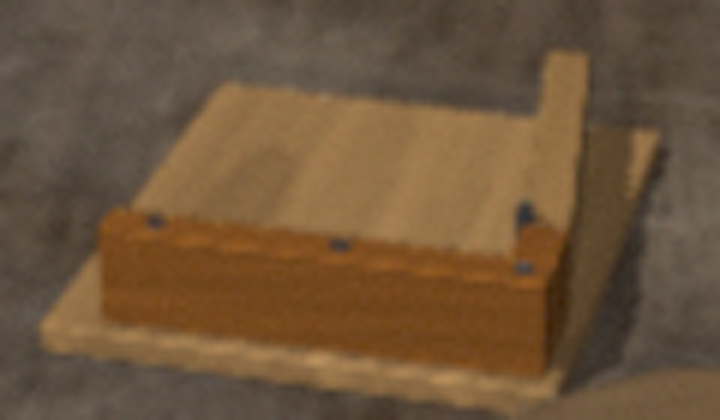

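```bash
cat >> h.py <<'E'
from scipy.spatial.transform import Rotation as Ro
from scipy.optimize import least_squares
def fit(X,px,fs,f3):
    pass
E
python3 - <<'E'
from h import *
ft,fs=load("top"),load("side")
def run(T,obs,x0,use):
    def r(p):
        out=[]
        for cam,uv,X in obs:
            if cam not in use: continue
            out.append(proj(ft if cam=='t' else fs,T(p,np.array(X,float)))[0]-uv)
        return np.ravel(out)
    s=least_squares(r,x0,loss='soft_l1',x_scale=[1,1,.01]); return s.x,r(s.x).reshape(-1,2)
Tf=lambda p,X: Ro.from_euler('z',p[2]).apply(X)+[p[0],p[1],0]
t=lambda u,v:crop(u,v,290,205,5)
ss=lambda u,v:crop(u,v,235,245,6)
obs=[('t',t(145,65),(-192,24,12)),('t',t(67,447),(-192,-172,12)),('t',t(498,533),(24,-172,12)),('t',t(568,147),(18,18,52)),('t',t(468,484),(0,-150,52)),('t',t(503,489),(18,-150,52)),('t',t(522,178),(0,0,52)),
('s',ss(42,330),(24,-172,12)),('s',ss(222,86),(-192,-172,12)),('s',ss(658,132),(-192,24,12)),('s',ss(100,230),(18,-150,52)),('s',ss(548,290),(18,18,52))]
for use in ('t','s','ts'):
    x,r=run(Tf,obs,[603,-161,-1.77],use); print(use,x[:2].round(1),np.degrees(x[2]).round(2)); print(r.round(1).tolist())
def Ts(p,X):
    # slope: x down slope toward robot
    R=Ro.from_euler('z',p[2])*Ro.from_euler('y',np.radians(35)) 
    return R.apply(X)+[p[0],p[1],26]
sq=lambda x,y,z:(x-1.5,y+52.5,z)
t=lambda u,v:crop(u,v,165,245,6); ss=lambda u,v:crop(u,v,240,180,7)
obs=[('t',t(55,95),(-142,-75,0)),('t',t(441,98),(-142,75,0)),('t',t(228,335),sq(-82,-55,76)),('t',t(273,337),sq(-82,-37,76)),('t',t(238,472),sq(-18,-55,76)),('t',t(280,472),sq(-18,-37,76)),
('t',t(320,142),sq(-125,-24,22)),('t',t(384,142),sq(-125,0,22)),
('s',ss(465,85),(-142,75,0)),('s',ss(240,72),sq(-82,-37,76)),('s',ss(118,148),sq(-18,-37,76)),('s',ss(392,140),sq(-125,0,22))]
for use in ('t','s','ts'):
    x,r=run(Ts,obs,[430,280,np.pi],use); print(use,x[:2].round(1),np.degrees(x[2]).round(2)); print(r.round(1).tolist())
np.save("slope.npy",x)
print(Ts(x,np.array(sq(-50,-46,51))), Ts(x,np.array(sq(-50,-46,76))))
E
```

```text
t [ 603.3 -161.4] -101.42
[[-0.1, -0.5], [-0.4, 0.6], [0.2, 1.1], [-0.0, -0.1], [-0.3, -0.4], [0.2, 0.1], [0.5, -0.5]]
s [ 605.  -162.4] -101.1
[[-0.2, -0.2], [-0.2, -0.3], [0.5, 0.2], [-0.3, 0.5], [0.3, -0.4]]
ts [ 604.  -161.5] -101.32
[[-0.1, -0.7], [-0.3, 0.5], [0.3, 0.8], [-0.0, -0.4], [-0.1, -0.6], [0.3, -0.1], [0.5, -0.8], [-0.5, -0.6], [-0.2, -0.5], [0.4, 0.1], [-0.6, 0.1], [-0.2, -0.6]]
t [432.2 279.8] 180.13
[[-0.0, -0.1], [0.7, -0.7], [-0.8, -0.6], [-0.3, -0.9], [0.1, 0.0], [1.0, -0.0], [-0.2, 2.7], [-0.4, 2.6]]
s [430.9 289.6] 186.65
[[-0.2, 12.4], [-0.3, -1.0], [-0.3, 0.2], [1.1, -0.8]]
ts [433.2 279.7] 180.6
[[-0.4, -0.2], [0.3, -1.4], [-0.8, -1.0], [-0.3, -1.4], [0.3, -0.4], [1.2, -0.5], [-0.5, 2.1], [-0.6, 2.0], [-2.3, 14.9], [-0.5, 0.2], [-0.5, 0.9], [-0.3, 1.3]]
[446.19020386 273.3508828   97.31594073] [431.85158489 273.20018076 117.79474184]
```

Run:
```python
from h import *
ft,fs=load("top"),load("side")
def run(T,obs,x0,use):
    def r(p):
        return np.ravel([proj(ft if cam=='t' else fs,T(p,np.array(X,float)))[0]-uv for cam,uv,X in obs if cam in use])
    s=least_squares(r,x0,loss='soft_l1',x_scale=[1,1,.01]); return s.x,r(s.x).reshape(-1,2)
def Ts(p,X):
    return (Ro.from_euler('z',p[2])*Ro.from_euler('y',np.radians(35))).apply(X)+[p[0],p[1],26]
sq=lambda x,y,z:(x-1.5,y+52.5,z)
t=lambda u,v:crop(u,v,165,245,6); ss=lambda u,v:crop(u,v,240,180,7)
obs=[('t',t(55,95),(-142,-75,0)),('t',t(441,98),(-142,75,0)),('t',t(228,335),sq(-82,-55,76)),('t',t(273,337),sq(-82,-37,76)),('t',t(238,472),sq(-18,-55,76)),('t',t(280,472),sq(-18,-37,76)),
('t',t(320,165),sq(-125,-24,22)),('t',t(384,165),sq(-125,0,22)),
('s',ss(465,85),(-142,-75,0)),('s',ss(240,72),sq(-82,-37,76)),('s',ss(118,148),sq(-18,-37,76)),('s',ss(400,145),sq(-125,0,22))]
for use in ('t','s','ts'):
    x,r=run(Ts,obs,[430,280,np.pi],use); print(use,x[:2].round(1),np.degrees(x[2]).round(2)); print(r.round(1).tolist())
np.save("slope.npy",x)
print(Ts(x,np.array(sq(-50,-46,51))), Ts(x,np.array(sq(-50,-46,76))))
C=cloud(ft); u,v=crop(255,400,165,245,6); print(C[int(v)-4:int(v)+5,int(u)])
```

```text
t [431.  280.3] 179.65
[[0.2, 0.2], [0.9, 0.1], [-0.9, -0.0], [-0.4, -0.3], [-0.2, 0.5], [0.7, 0.6], [-0.1, -0.5], [-0.2, -0.5]]
s [434.9 282.2] 181.34
[[0.0, -1.2], [0.2, -0.1], [0.2, 0.7], [-0.6, 0.2]]
ts [431.7 280.5] 179.63
[[0.2, -0.2], [0.9, -0.2], [-1.0, -0.4], [-0.4, -0.7], [-0.2, 0.2], [0.6, 0.3], [-0.1, -0.8], [-0.3, -0.8], [-0.3, -0.7], [-1.1, 0.2], [-1.0, 0.8], [-2.3, 0.7]]
[444.60034414 273.87284726  97.31594073] [430.26123976 273.9666064  117.79474184]
[[441.09358955 271.13499536 131.82382176]
 [438.94144494 272.25993323 125.55033359]
 [436.74582626 272.95589796 121.55374584]
 [434.51226263 273.11041219 120.43332518]
 [432.25148561 272.64562969 122.6047493 ]
 [430.00261427 272.30927732 124.09434469]
 [427.80249729 273.87161942 115.48688251]
 [425.54787433 273.46260283 117.36237982]
 [423.3046194  273.8350581  115.08093058]]
```

Run:
```python
from h import *
R0=Ro.from_euler('z',90,degrees=True)
def w(R,q1,q23):
    M=Ro.from_euler('y',-q23,degrees=True)*Ro.from_euler('z',-q1,degrees=True)*R*R0.inv()
    return M.as_euler('ZYZ',degrees=True)
s=np.radians(35)
for sg in (-1,1):
    y=np.array([0,sg,0.]);z=np.array([np.sin(s),0,-np.cos(s)]);x=np.cross(y,z)
    R=Ro.from_matrix(np.c_[x,y,z])
    for q1 in (38,48):
        for q23 in (90,110,130): print(sg,q1,q23,w(R,q1,q23).round(0))
    f=np.radians(-11.3)*1; Y=-sg*np.array([np.cos(f),np.sin(f),0]);Z=np.array([0,0,-1.]);
    R=Ro.from_matrix(np.c_[np.cross(Y,Z),Y,Z]); print('frame',sg,w(R,-12,110).round(0))
```

```text
-1 38 90 [-23.  63. 134.]
-1 38 110 [-30.  45. 145.]
-1 38 130 [-46.  29. 165.]
-1 48 90 [-27.  67. 144.]
-1 48 110 [-34.  50. 155.]
-1 48 130 [-48.  35. 175.]
frame -1 [-0. 70. -1.]
1 38 90 [-23.  63. -46.]
1 38 110 [-30.  45. -35.]
1 38 130 [-46.  29. -15.]
1 48 90 [-27.  67. -36.]
1 48 110 [-34.  50. -25.]
1 48 130 [-48.  35.  -5.]
frame 1 [  0.  70. 179.]
```

Run:
```python
from h import *
R0=Ro.from_euler('z',90,degrees=True)
def w(R,q1,q23):
    M=Ro.from_euler('y',-q23,degrees=True)*Ro.from_euler('z',-q1,degrees=True)*R*R0.inv()
    return M.as_euler('ZYZ',degrees=True)
for t in (0,10,15,20):
    s=np.radians(t); y=np.array([0,-1,0.]);z=np.array([np.sin(s),0,-np.cos(s)]);x=np.cross(y,z)
    R=Ro.from_matrix(np.c_[x,y,z])
    for q23 in (100,120): print('rest',t,q23,w(R,34,q23).round(0))
    yaw=np.radians(-101.3); l=np.radians(35-t)
    Z=np.array([np.cos(yaw)*np.sin(l),np.sin(yaw)*np.sin(l),-np.cos(l)]); Y=np.array([-np.sin(yaw),np.cos(yaw),0])
    R=Ro.from_matrix(np.c_[np.cross(Y,Z),Y,Z])
    for q23 in (95,110): print('frame',t,w(R,-3,q23).round(0), R.as_euler('xyz',degrees=True).round(1))
```

```text
rest 0 100 [  0.  80. 124.]
rest 0 120 [  0.  60. 124.]
frame 0 [-35.  91.  10.] [-180.    35.    78.7]
frame 0 [-35.  78.  18.] [-180.    35.    78.7]
rest 10 100 [ -6.  72. 125.]
rest 10 120 [ -7.  52. 128.]
frame 10 [-25.  89.  10.] [180.   25.   78.7]
frame 10 [-26.  75.  16.] [180.   25.   78.7]
rest 15 100 [ -9.  68. 127.]
rest 15 120 [-11.  48. 131.]
frame 15 [-20.  88.   9.] [180.   20.   78.7]
frame 15 [-21.  74.  15.] [180.   20.   78.7]
rest 20 100 [-12.  64. 128.]
rest 20 120 [-16.  44. 134.]
frame 20 [-15.  87.   9.] [180.   15.   78.7]
frame 20 [-16.  73.  13.] [180.   15.   78.7]
```

```bash
cat >> h.py <<'E'
def Rrest(t):
    s=np.radians(t); y=np.array([0,-1,0.]);z=np.array([np.sin(s),0,-np.cos(s)]); return Ro.from_matrix(np.c_[np.cross(y,z),y,z])
def Rframe(l,yaw=-101.3):
    l=np.radians(l);yaw=np.radians(yaw)
    Z=np.array([np.cos(yaw)*np.sin(l),np.sin(yaw)*np.sin(l),-np.cos(l)]); Y=np.array([-np.sin(yaw),np.cos(yaw),0]); return Ro.from_matrix(np.c_[np.cross(Y,Z),Y,Z])
def now():
    from workcell import status
    s=status.state(); return s,np.array(s["ee_pos"]),Ro.from_euler('xyz',s["ee_rot"],degrees=True)
def plan(pos=None,R=None):
    s,p,Rn=now()
    print("t",round(s["time_s"],2),"pos",p.round(1),"rpy",np.round(s["ee_rot"],2),"q",np.round(s["qpos"],1),"F",np.round(s["force"],1),"T",np.round(s["torque"],2),"w",round(s["gripper_width"],1))
    if R is not None: v=(Rn.inv()*R).as_rotvec(); print("turn rad",v.round(4),"deg",np.degrees(np.linalg.norm(v)).round(1))
    if pos is not None:
        d=np.array(pos)-p; print("shift m (tool as is)",(Rn.inv().apply(d)/1000).round(4), "| after turn",((R or Rn).inv().apply(d)/1000).round(4),np.linalg.norm(d).round(1))
E
python3 -m jog '[[0.0912,-0.0436,-0.032,0,0,0,0],[0.0912,-0.0436,-0.032,0,0,0,0],[0.0912,-0.0436,-0.032,0,0,0,0],[0.0912,-0.0436,-0.032,0,0,0,0],[0.0912,-0.0436,-0.032,0,0,0,0],[0.0912,-0.0436,-0.032,0,0,0,0]]'
python3 -c "
from h import *
plan([374.8,273.7,354.5],Rrest(15))"
```

```text
time_s: 2.05
ee_pos: [375.0, 272.4, 405.0]
ee_rot: [180.0, 0.0, 160.5]
force: [0.1, 0.9, -0.4]
gripper_width: 91.4
t 2.05 pos [375.  272.4 405. ] rpy [1.7995e+02 3.0000e-02 1.6054e+02] q [ 34.6   8.2 103.3   0.   68.5 -36. ] F [ 0.1  0.9 -0.4] T [ 0.   -0.06  0.01] w 91.4
turn rad [-0.365   0.0618  2.7803] deg 160.7
shift m (tool as is) [0.0007 0.0011 0.0505] | after turn [-0.0133 -0.0013  0.0487] 50.5
```

```bash
python3 -m jog '[[0.0912,0,0,0,0,0,0.175],[0.0912,0,0,0,0,0,0.175],[0.0912,0,0,0,0,0,0.175],[0.0912,0,0,0,0,0,0.175],[0.0912,0,0,0,0,0,0.175],[0.0912,0,0,0,0,0,0.175],[0.0912,0,0,0,0,0,0.175],[0.0912,0,0,0,0,0,0.175],[0.0912,0,0,0,0,0,0.175],[0.0912,0,0,0,0,0,0.175],[0.0912,0,0,0,0,0,0.175],[0.0912,0,0,0,0,0,0.175]]'
python3 -c "
from h import *
plan([374.8,273.7,354.5],Rrest(15))"
```

```text
time_s: 3.55
ee_pos: [374.3, 273.9, 404.9]
ee_rot: [-180.0, -0.0, 39.9]
force: [-1.0, 0.2, -0.5]
gripper_width: 91.4
t 3.55 pos [374.3 273.9 404.9] rpy [-1.800e+02 -2.000e-02  3.988e+01] q [ 34.8   8.2 103.3   0.   68.5  84.9] F [-1.   0.2 -0.5] T [-0.11  0.12 -0.  ] w 91.4
turn rad [-0.0913  0.2509  0.6919] deg 42.5
shift m (tool as is) [0.0003 0.0005 0.0504] | after turn [-0.0125  0.0002  0.0488] 50.4
```

```bash
python3 -m jog '[[0.0912,0,0,0,-0.0183,0.0502,0.1384],[0.0912,0,0,0,-0.0183,0.0502,0.1384],[0.0912,0,0,0,-0.0183,0.0502,0.1384],[0.0912,0,0,0,-0.0183,0.0502,0.1384],[0.0912,0,0,0,-0.0183,0.0502,0.1384],[0.0912,-0.0125,0,0.0488,0,0,0],[0.0912,0,0,0,0,0,0],[0.0912,0,0,0,0,0,0]]'
python3 -c "
from h import *
plan([398.1,273.7,267.5],Rrest(15))
from workcell import vision
f=vision.grab_frame('top');cv2.imwrite('pics/top1.png',cv2.resize(f['color'][200:340,140:320],None,fx=4,fy=4))
f=vision.grab_frame('side');cv2.imwrite('pics/side1.png',cv2.resize(f['color'][130:260,190:350],None,fx=4,fy=4))"
```

```text
time_s: 4.55
ee_pos: [375.4, 274.3, 355.6]
ee_rot: [-180.0, -15.1, 0.3]
force: [0.2, -0.9, 0.2]
gripper_width: 91.5
t 4.55 pos [375.4 274.3 355.6] rpy [-179.96  -15.1     0.32] q [ 37.5   8.4 111.6 -12.1  48.5 134.3] F [ 0.2 -0.9  0.2] T [-0.04  0.32  0.04] w 91.5
turn rad [-0.0022 -0.0017  0.0054] deg 0.4
shift m (tool as is) [-0.001   0.0008  0.091 ] | after turn [-0.0009  0.0006  0.091 ] 91.0
```

View pics/side1.png

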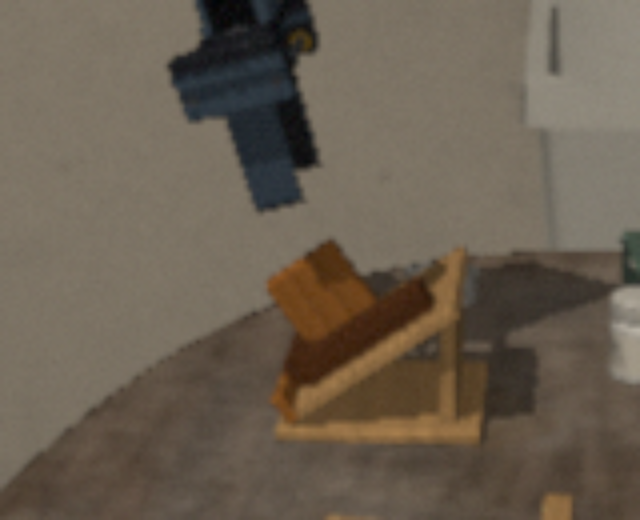

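View pics/top1.png

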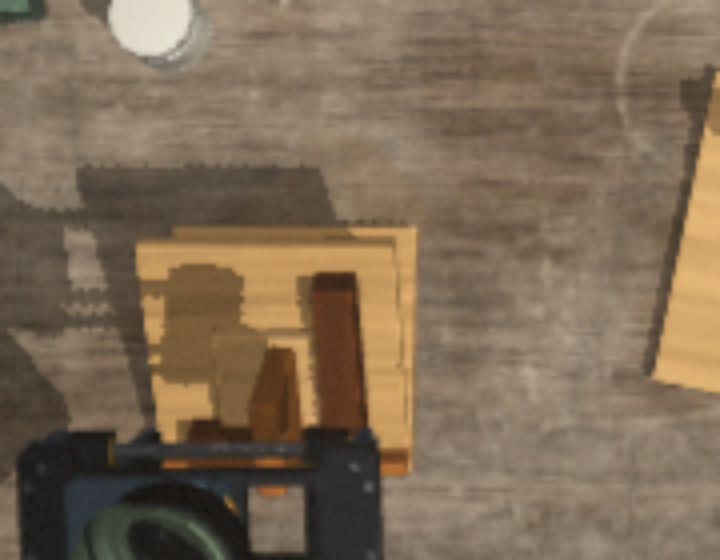

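```bash
python3 -m jog '[[0.0912,0,0,0.018,0,0,0],[0.0912,0,0,0.018,0,0,0],[0.0912,0,0,0.018,0,0,0],[0.0912,-0.0005,0,0.018,0,0,0],[0.0912,-0.0005,0.0005,0.018,0,0,0],[0.0912,0,0,0,0,0,0]]'
python3 -c "
from h import *
plan([398.1,273.7,267.5],Rrest(15))
from workcell import vision
f=vision.grab_frame('side');cv2.imwrite('pics/side2.png',cv2.resize(f['color'][130:260,190:350],None,fx=4,fy=4))"
```

```text
time_s: 5.4
ee_pos: [397.6, 273.6, 267.4]
ee_rot: [180.0, -15.0, 0.3]
force: [-0.2, 0.6, 0.1]
gripper_width: 91.1
t 5.4 pos [397.6 273.6 267.4] rpy [179.97 -14.99   0.31] q [ 35.8  16.  116.8 -14.9  35.8 136.7] F [-0.2  0.6  0.1] T [-0.07  0.39  0.01] w 91.1
turn rad [-0.0008  0.0001  0.0053] deg 0.3
shift m (tool as is) [ 0.0005 -0.0001  0.    ] | after turn [ 0.0005 -0.0001  0.    ] 0.5
```

View pics/side2.png

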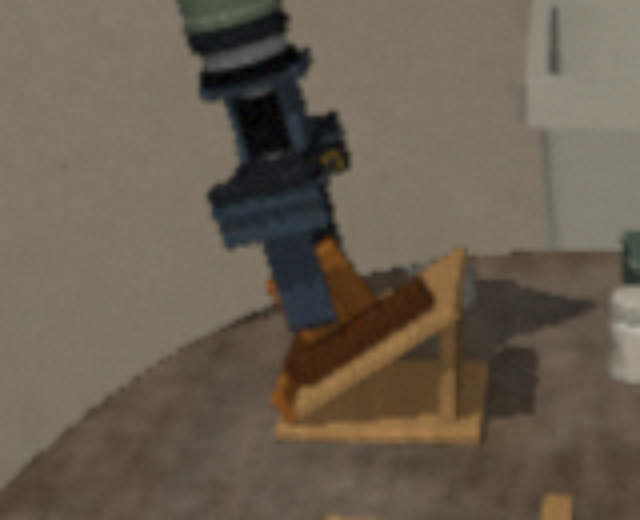

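```bash
python3 -m jog '[[0.05,0,0,0,0,0,0],[0.03,0,0,0,0,0,0],[0.01,0,0,0,0,0,0],[0.01,0,0,0,0,0,0],[0.01,0,0,0,0,0,0],[0.01,0,0,0,0,0,0],[0.01,0,0,0,0,0,0],[0.01,0,0,0,0,0,0]]' 45
python3 -c "
from h import *
plan()"
```

```text
time_s: 6.45
ee_pos: [397.3, 273.6, 267.3]
ee_rot: [-180.0, -15.0, 0.3]
force: [0.0, 0.5, 1.2]
gripper_width: 18.1
t 6.45 pos [397.3 273.6 267.3] rpy [-179.98  -15.01    0.27] q [ 35.8  16.  116.8 -14.9  35.8 136.7] F [0.  0.5 1.2] T [-0.    0.29 -0.31] w 18.1
```

```bash
python3 -m jog '[[0.01,-0.0034,0,-0.0094,0,0,0],[0.01,-0.0068,0,-0.0188,0,0,0],[0.01,-0.0103,0,-0.0282,0,0,0],[0.01,-0.0103,0,-0.0282,0,0,0],[0.01,0,0,0,0,0,0]]'
python3 -c "
from h import *
plan()
from workcell import vision
f=vision.grab_frame('side');cv2.imwrite('pics/side3.png',cv2.resize(f['color'][130:260,190:350],None,fx=4,fy=4))"
```

```text
time_s: 7.08
ee_pos: [344.6, 273.2, 342.4]
ee_rot: [-179.9, -15.1, 0.4]
force: [0.4, 0.7, -3.0]
gripper_width: 17.6
t 7.08 pos [344.6 273.2 342.4] rpy [-179.91  -15.12    0.38] q [ 40.    7.  115.5 -13.2  46.4 137.8] F [ 0.4  0.7 -3. ] T [-0.01  0.42  0.01] w 17.6
```

View pics/side3.png

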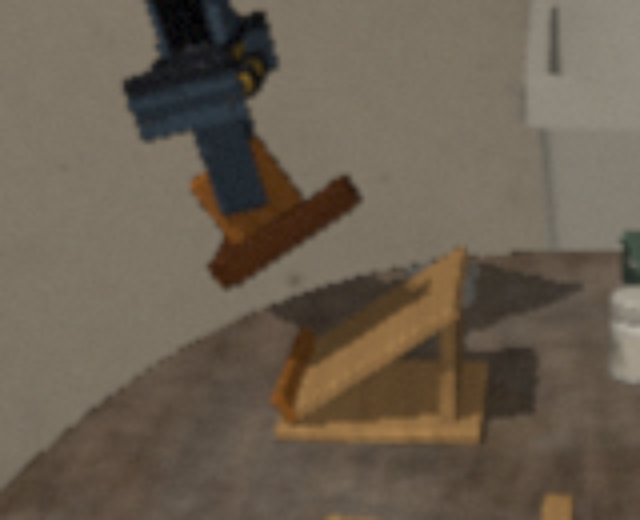

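```bash
cat >> h.py <<'E'
FR=np.array([604.,-161.5,12.]); YAW=-101.3
# square in tool, from grasp
_Rt=Ro.from_euler('xyz',[-179.98,-15.01,0.27],degrees=True); _pt=np.array([397.3,273.6,267.3])
_Rsl=Ro.from_euler('z',180.27,degrees=True)*Ro.from_euler('y',35,degrees=True)
_so=np.array([431.7,280.5,26.])+_Rsl.apply([-1.5,52.5,0])
SQ_p=_Rt.inv().apply(_so-_pt); SQ_R=_Rt.inv()*_Rsl
def tcp_for(off,yaw=YAW,fr=FR):
    """square origin at frame_corner coords off (mm)"""
    Rf=Ro.from_euler('z',YAW,degrees=True); Rs=Ro.from_euler('z',yaw,degrees=True)
    R=Rs*SQ_R.inv(); p=fr+Rf.apply(off)-R.apply(SQ_p); return p,R
def sqnow(fr=FR):
    s,p,R=now(); Rf=Ro.from_euler('z',YAW,degrees=True)
    o=Rf.inv().apply(p+R.apply(SQ_p)-fr); e=(Rf.inv()*R*SQ_R).as_euler('zyx',degrees=True)
    print("square in corner frame",o.round(1),"yaw,pitch,roll",e.round(2),"F in frame",Rf.inv().apply(s["force"]).round(1),"w",round(s["gripper_width"],1)); return s
E
python3 - <<'E'
from h import *
print(SQ_p,SQ_R.as_euler('xyz',degrees=True))
for off in ([-12,-45,80],[-12,-45,5],[0,0,0]):
    p,R=tcp_for(off); print(off,p.round(1),R.as_euler('xyz',degrees=True).round(1))
plan(*tcp_for([-12,-45,80]))
ft=load("top")
for a in ((475,172),(400,168),(165,154),(163,152)):
    w=onz(ft,*crop(*a,290,205,5),52); print(Ro.from_euler('z',-YAW,degrees=True).apply(w-[604,-161.5,0]).round(1))
E
```

```text
[-27.82675492  45.84646893 241.45572183] [-179.9787178   -19.98999873  179.99272455]
[-12, -45, 80] [538.6 -25.4 309.4] [-180.    20.    78.7]
[-12, -45, 5] [538.6 -25.4 234.4] [-180.    20.    78.7]
[0, 0, 0] [580.4 -45.9 229.4] [-180.    20.    78.7]
t 7.12 pos [344.9 273.1 341.3] rpy [-179.98  -15.04    0.37] q [ 40.    7.1 115.5 -13.2  46.4 137.8] F [ 1.  -0.  -2.6] T [-0.02  0.45  0.02] w 17.7
turn rad [-0.0598 -0.5125 -1.3842] deg 84.6
shift m (tool as is) [0.1769 0.2998 0.0805] | after turn [-0.2285  0.2485  0.117 ] 357.3
[-23.6  -3.7  52. ]
[-59.4  -8.9  52. ]
[-171.8  -24.5   52. ]
[-173.   -23.7   52. ]
```

Run:
```python
from h import *
p,R=tcp_for([-12,-35,80]); print(p); plan([p[0],p[1],370],R)
```

```text
[548.45389291 -27.31590844 309.41084866]
t 7.12 pos [344.9 273.1 341.3] rpy [-179.98  -15.04    0.37] q [ 40.    7.1 115.5 -13.2  46.4 137.8] F [ 1.  -0.  -2.6] T [-0.02  0.45  0.02] w 17.7
turn rad [-0.0598 -0.5125 -1.3842] deg 84.6
shift m (tool as is) [0.2021 0.3018 0.0245] | after turn [-0.2492  0.2585  0.06  ] 364.0
```

```bash
python3 -m jog '[[0.01,0.011,0.0168,0.0014,0,0,0],[0.01,0.0225,0.0335,0.0027,0,0,0],[0.01,0.0225,0.0335,0.0027,0,0,0],[0.01,0.0225,0.0335,0.0027,0,0,0],[0.01,0.0225,0.0335,0.0027,0,0,0],[0.01,0.0225,0.0335,0.0027,0,0,0],[0.01,0.0225,0.0335,0.0027,0,0,0],[0.01,0.0225,0.0335,0.0027,0,0,0],[0.01,0.0225,0.0335,0.0027,0,0,0],[0.01,0.011,0.0168,0.0014,0,0,0]]'
python3 -m jog '[[0.01,0,0,0,-0.003,-0.026,-0.069],[0.01,0,0,0,-0.006,-0.0513,-0.1384],[0.01,0,0,0,-0.006,-0.0513,-0.1384],[0.01,0,0,0,-0.006,-0.0513,-0.1384],[0.01,0,0,0,-0.006,-0.0513,-0.1384],[0.01,0,0,0,-0.006,-0.0513,-0.1384],[0.01,0,0,0,-0.006,-0.0513,-0.1384],[0.01,0,0,0,-0.006,-0.0513,-0.1384],[0.01,0,0,0,-0.006,-0.0513,-0.1384],[0.01,0,0,0,-0.006,-0.0513,-0.1384],[0.01,0,0,0,-0.003,-0.026,-0.069],[0.01,0,0,0,0,0,0]]'
python3 -c "
from h import *
plan(*tcp_for([-12,-35,40])); sqnow()"
```

```text
time_s: 8.38
ee_pos: [549.6, -29.2, 368.1]
ee_rot: [180.0, -14.8, 0.2]
force: [-0.6, -1.0, -2.9]
gripper_width: 17.9
time_s: 9.88
ee_pos: [548.7, -26.7, 368.7]
ee_rot: [-179.8, 20.1, 78.7]
force: [-0.3, -0.2, -2.9]
gripper_width: 17.7
t 9.88 pos [548.7 -26.7 368.7] rpy [-179.82   20.05   78.66] q [  1.1  18.7  95.8 -20.7  71.3  20.1] F [-0.3 -0.2 -2.9] T [ 0.28 -0.01  0.07] w 17.7
turn rad [-0.003   0.0011 -0.0006] deg 0.2
shift m (tool as is) [0.0334 0.0002 0.0935] | after turn [ 0.0333 -0.      0.0935] 99.3
square in corner frame [-12.3 -35.7 139.3] yaw,pitch,roll [-0.09 -0.06 -0.15] F in frame [ 0.2 -0.2 -2.9] w 17.7
```

```bash
python3 -m jog '[[0.01,0.008,0,0.023,0,0,0],[0.01,0.0085,0,0.0235,0,0,0],[0.01,0.0085,0,0.0235,0,0,0],[0.01,0.0085,0,0.0235,-0.003,0.001,0],[0.01,0,0,0,0,0,0]]'
python3 -c "
from h import *
sqnow()
from workcell import vision
f=vision.grab_frame('side');cv2.imwrite('pics/side4.png',cv2.resize(f['color'][200:320,230:370],None,fx=5,fy=5));np.savez('pics/side4.npz',**f)
f=vision.grab_frame('top');cv2.imwrite('pics/top4.png',cv2.resize(f['color'][205:325,280:440],None,fx=5,fy=5));np.savez('pics/top4.npz',**f)"
```

```text
time_s: 10.5
ee_pos: [547.7, -27.8, 268.4]
ee_rot: [-179.8, 20.0, 78.7]
force: [0.0, 0.4, -2.0]
gripper_width: 17.7
square in corner frame [-11.1 -36.5  39. ] yaw,pitch,roll [-0.1  -0.06 -0.17] F in frame [-0.4 -0.1 -2. ] w 17.7
```

View pics/side4.png

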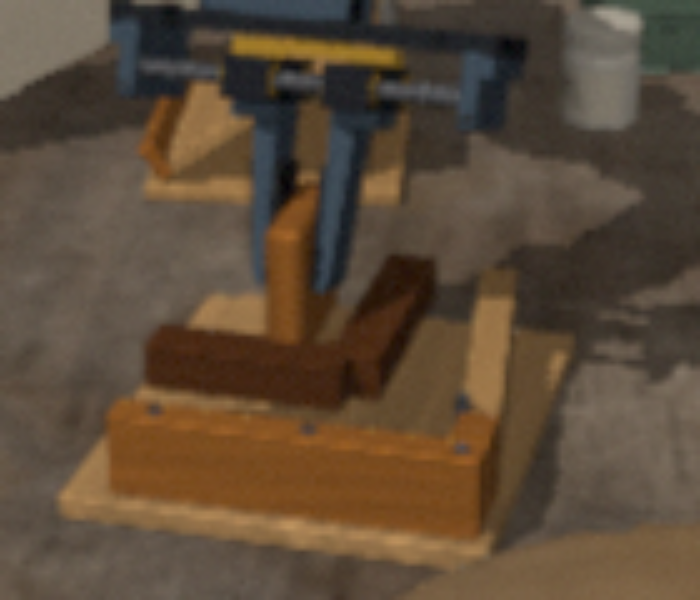

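View pics/top4.png

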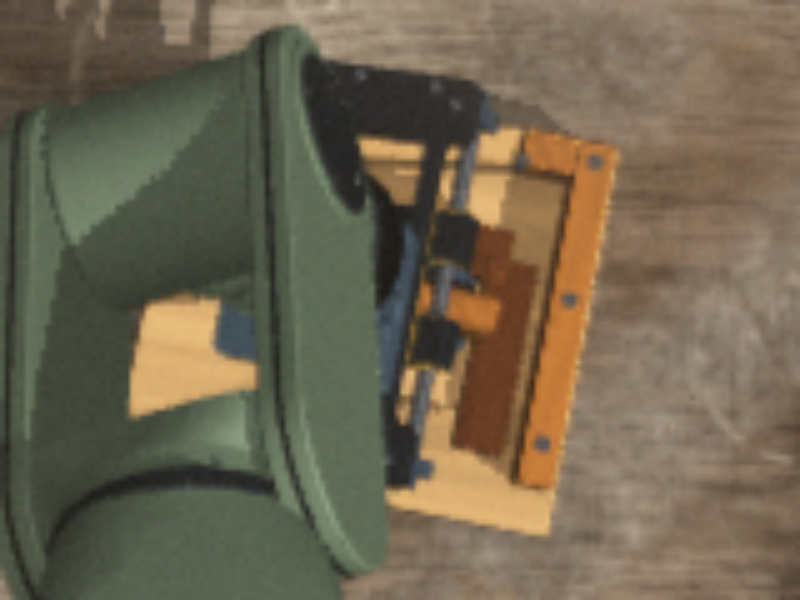

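Run:
```python
from h import *
s,p,R=now()
for n,f,ox,oy in (("side",load("side",4),230,200),("top",load("top",4),280,205)):
    for X in ((0,-105,22),(0,-14,22),(0,-14,0),(0,-105,0),(-125,0,22),(-24,-105,22),(-18,-55,76),(-18,-37,76)):
        w=p+R.apply(SQ_p+SQ_R.apply(X)); u=proj(f,w)[0]; print(n,X,((u-[ox,oy]+.5)*5-.5).round(0))
    for X in ((18,18,40),(0,0,40),(0,-150,40)):
        w=FR+Ro.from_euler('z',YAW,degrees=True).apply(X); u=proj(f,w)[0]; print(n,'F',X,((u-[ox,oy]+.5)*5-.5).round(0))
```

```text
side (0, -105, 22) [149. 343.]
side (0, -14, 22) [347. 366.]
side (0, -14, 0) [348. 410.]
side (0, -105, 0) [151. 387.]
side (-125, 0, 22) [442. 254.]
side (-24, -105, 22) [167. 320.]
side (-18, -55, 76) [267. 227.]
side (-18, -37, 76) [307. 231.]
side F (18, 18, 40) [481. 464.]
side F (0, 0, 40) [449. 439.]
side F (0, -150, 40) [119. 399.]
top (0, -105, 22) [502. 452.]
top (0, -14, 22) [538. 263.]
top (0, -14, 0) [533. 267.]
top (0, -105, 0) [498. 454.]
top (-125, 0, 22) [284. 182.]
top (-24, -105, 22) [452. 442.]
top (-18, -55, 76) [494. 332.]
top (-18, -37, 76) [502. 293.]
top F (18, 18, 40) [618. 145.]
top F (0, 0, 40) [575. 174.]
top F (0, -150, 40) [517. 481.]
```

```bash
python3 -m jog '[[0.01,0.0041,0,0.0113,0,0,0],[0.01,0.0041,0,0.0113,0.001,0,0],[0.01,0.0034,0,0.0094,0.001,0,0],[0.01,0,0,0,0.001,0,0],[0.01,0,0,0,0,0,0]]'
python3 -c "
from h import *
sqnow()"
```

```text
time_s: 11.22
ee_pos: [548.6, -27.9, 236.5]
ee_rot: [-179.9, 20.0, 78.6]
force: [-0.7, 0.5, -1.9]
gripper_width: 17.8
square in corner frame [-11.2 -35.    7.1] yaw,pitch,roll [-0.09 -0.04 -0.04] F in frame [-0.4 -0.7 -1.9] w 17.8
```

```bash
for i in 1; do python3 -m jog '[[0.01,0.0007,0,0.0019,0,0,0],[0.01,0.0007,0,0.0019,0,0,0],[0.01,0,0,0,0,0,0],[0.01,0,0,0,0,0,0]]'; done
python3 -c "
from h import *
sqnow()"
python3 -m jog '[[0.01,0.0003,0,0.0009,0,0,0],[0.01,0.0003,0,0.0009,0,0,0],[0.01,0,0,0,0,0,0]]'
python3 -c "
from h import *
sqnow()"
```

```text
time_s: 11.72
ee_pos: [548.5, -27.9, 232.4]
ee_rot: [-179.9, 20.0, 78.6]
force: [-0.2, -0.7, -1.3]
gripper_width: 18.0
square in corner frame [-11.3 -35.2   3. ] yaw,pitch,roll [-0.09 -0.04 -0.05] F in frame [ 0.8 -0.1 -1.3] w 18.0
time_s: 12.1
ee_pos: [548.4, -27.9, 230.3]
ee_rot: [-179.9, 20.0, 78.6]
force: [0.3, 0.6, -2.4]
gripper_width: 17.8
square in corner frame [-11.2 -35.4   0.9] yaw,pitch,roll [-0.09 -0.04 -0.07] F in frame [-0.7  0.2 -2.4] w 17.8
```

```bash
python3 -m jog '[[0.01,0.0003,0,0.0009,0,0,0],[0.01,0,0,0,0,0,0],[0.01,0,0,0,0,0,0]]'
python3 -c "
from h import *
sqnow()"
python3 -m jog '[[0.01,0.0003,0,0.0009,0,0,0],[0.01,0,0,0,0,0,0],[0.01,0,0,0,0,0,0]]'
python3 -c "
from h import *
sqnow()"
```

```text
time_s: 12.48
ee_pos: [548.4, -27.9, 229.5]
ee_rot: [-179.9, 20.0, 78.6]
force: [0.6, 0.1, -2.7]
gripper_width: 17.6
square in corner frame [-11.2 -35.3   0.1] yaw,pitch,roll [-0.08 -0.04 -0.06] F in frame [-0.2  0.6 -2.7] w 17.6
time_s: 12.85
ee_pos: [548.5, -28.0, 228.9]
ee_rot: [-179.9, 20.0, 78.6]
force: [-0.7, 0.4, 2.5]
gripper_width: 17.8
square in corner frame [-11.2 -35.1  -0.5] yaw,pitch,roll [-0.09 -0.04 -0.03] F in frame [-0.3 -0.8  2.5] w 17.8
```

```bash
python3 -m jog '[[0.01,-0.0002,0,-0.0006,0,0,0],[0.01,0,0.004,0,0,0,0],[0.01,0,0.004,0,0,0,0],[0.01,0,0.004,0,0,0,0],[0.01,0,0.004,0,0,0,0],[0.01,0,0.004,0,0,0,0],[0.01,0,0.003,0,0,0,0],[0.01,0,0.003,0,0,0,0],[0.01,0,0.003,0,0,0,0],[0.01,0,0,0,0,0,0]]'
python3 -c "
from h import *
sqnow()"
```

```text
time_s: 14.1
ee_pos: [577.2, -33.7, 229.0]
ee_rot: [-180.0, 20.0, 78.6]
force: [-2.5, 0.8, -2.6]
gripper_width: 17.6
square in corner frame [-11.3  -5.8  -0.4] yaw,pitch,roll [-0.08 -0.02 -0.02] F in frame [-0.3 -2.6 -2.6] w 17.6
```

```bash
python3 -m jog '[[0.01,-0.0019,0.001,0.0007,0,0,0],[0.01,-0.0019,0.001,0.0007,0,0,0],[0.01,-0.0019,0.001,0.0007,0,0,0],[0.01,-0.0019,0.001,0.0007,0,0,0],[0.01,-0.0009,0,0.0003,0,0,0],[0.01,0,0,0,0,0,0]]'
python3 -c "
from h import *
sqnow()"
```

```text
time_s: 14.85
ee_pos: [579.0, -43.5, 229.2]
ee_rot: [-179.9, 20.0, 78.6]
force: [-1.4, 0.5, -2.7]
gripper_width: 18.1
square in corner frame [-1.8 -2.2 -0.2] yaw,pitch,roll [-0.09 -0.05 -0.05] F in frame [-0.2 -1.4 -2.7] w 18.1
```

```bash
python3 -m jog '[[0.01,-0.0009,0.001,0.0003,0,0,0],[0.01,-0.0005,0.0005,0.0002,0,0,0],[0.01,0,0,0,0,0,0]]'
python3 -c "
from h import *
sqnow()"
python3 -m jog '[[0.01,-0.0005,0.0005,0.0002,0,0,0],[0.01,-0.0005,0.0005,0.0002,0,0,0],[0.01,0,0,0,0,0,0]]'
python3 -c "
from h import *
sqnow()"
```

```text
time_s: 15.22
ee_pos: [580.1, -44.9, 229.1]
ee_rot: [-179.9, 20.0, 78.6]
force: [-3.1, 2.4, -2.3]
gripper_width: 17.9
square in corner frame [-0.9 -1.  -0.4] yaw,pitch,roll [-0.12  0.   -0.07] F in frame [-1.8 -3.5 -2.3] w 17.9
time_s: 15.6
ee_pos: [580.5, -45.3, 229.2]
ee_rot: [-179.8, 19.9, 78.6]
force: [-4.1, 8.0, 0.1]
gripper_width: 17.7
square in corner frame [-0.8 -0.9 -0.5] yaw,pitch,roll [-0.19  0.09 -0.12] F in frame [-7.  -5.6  0.1] w 17.7
```

```bash
python3 -m jog '[[0.01,0,0.0005,0,0,0,0],[0.01,0,0.0005,0,0,0,0],[0.01,0,0,0,0,0,0]]'
python3 -c "
from h import *
s=sqnow();print(s['torque'])"
```

```text
time_s: 15.98
ee_pos: [581.0, -45.4, 229.2]
ee_rot: [-179.7, 19.9, 78.6]
force: [-5.4, 8.1, 2.1]
gripper_width: 17.9
square in corner frame [-0.8 -0.8 -0.5] yaw,pitch,roll [-0.21  0.07 -0.22] F in frame [-6.9 -6.9  2.1] w 17.9
[ 1.63098709  1.278989   -0.32254142]
```

```bash
python3 -m jog '[[0.01,0,0.0007,0,0,0,0],[0.01,0,0.0007,0,0,0,0],[0.01,0,0,0,0,0,0]]'
python3 -c "
from h import *
s=sqnow();print(s['torque'])"
```

```text
time_s: 16.35
ee_pos: [582.0, -45.5, 229.3]
ee_rot: [-179.7, 19.9, 78.6]
force: [-8.1, 10.3, 4.4]
gripper_width: 17.4
square in corner frame [-0.8 -0.1 -0.5] yaw,pitch,roll [-0.23  0.07 -0.29] F in frame [ -8.5 -10.    4.4] w 17.4
[ 1.78074408  1.40040007 -0.37700726]
```

```bash
python3 -m jog '[[0.01,-0.0002,0.0005,-0.0005,0,0,0],[0.01,0,0.0007,0,0,0,0],[0.01,0,0,0,0,0,0]]'
python3 -c "
from h import *
s=sqnow();print(s['torque'])
from workcell import vision
f=vision.grab_frame('side');cv2.imwrite('pics/side5.png',cv2.resize(f['color'][230:320,230:370],None,fx=5,fy=5,interpolation=cv2.INTER_CUBIC))
f=vision.grab_frame('top');cv2.imwrite('pics/top5.png',cv2.resize(f['color'][210:310,300:420],None,fx=6,fy=6,interpolation=cv2.INTER_CUBIC))"
```

```text
time_s: 16.73
ee_pos: [582.5, -45.6, 229.4]
ee_rot: [-179.5, 19.9, 78.6]
force: [-9.6, 11.0, 3.5]
gripper_width: 17.9
square in corner frame [-0.7 -0.1 -0.5] yaw,pitch,roll [-0.27  0.07 -0.42] F in frame [ -8.9 -11.5   3.5] w 17.9
[ 1.94222903  1.66991324 -0.46839979]
```

View pics/side5.png

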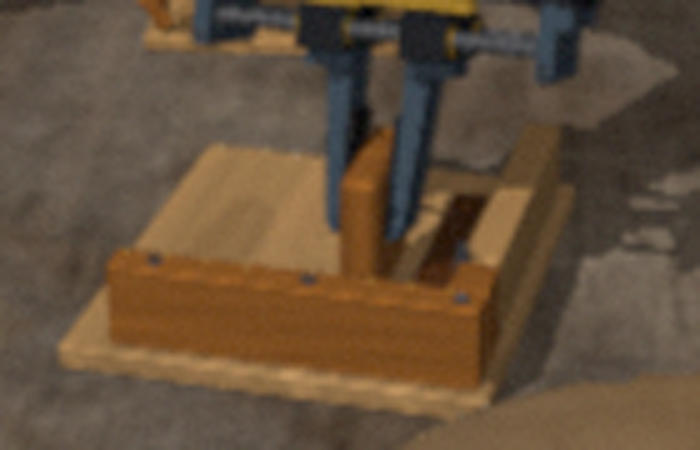

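View pics/top5.png

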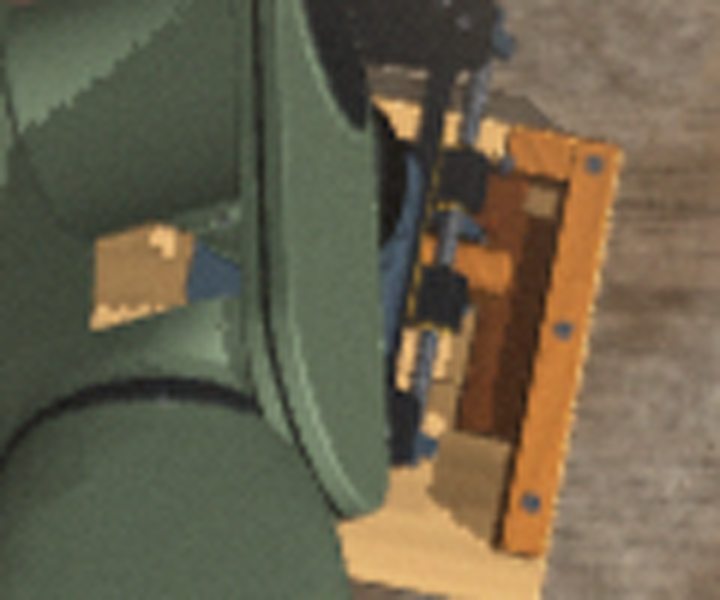

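```bash
python3 -m jog '[[0.01,0.0005,0.0007,-0.0002,0,0,0],[0.01,0,0.0007,0,0,0,0],[0.01,0,0.0005,0,0,0,0],[0.01,0,0,0,0,0,0]]'
python3 -c "
from h import *
s=sqnow();print(s['torque'])"
python3 -m jog '[[0.01,0,0.0005,0,0,0,0],[0.01,0,0.0005,0,0,0,0],[0.01,0,0,0,0,0,0],[0.01,0,0,0,0,0,0]]'
python3 -c "
from h import *
s=sqnow();print(s['torque'])"
```

```text
time_s: 17.32
ee_pos: [583.4, -45.6, 229.4]
ee_rot: [-179.3, 20.0, 78.6]
force: [-13.0, 10.9, 6.0]
gripper_width: 17.7
square in corner frame [-0.7 -0.2 -0.5] yaw,pitch,roll [-0.35  0.   -0.62] F in frame [ -8.1 -14.9   6. ] w 17.7
[ 1.85682884  2.3199969  -0.70005886]
time_s: 17.82
ee_pos: [583.8, -45.6, 229.5]
ee_rot: [-179.2, 20.0, 78.6]
force: [-14.5, 13.2, 8.4]
gripper_width: 17.8
square in corner frame [-0.7 -0.2 -0.5] yaw,pitch,roll [-0.39 -0.01 -0.72] F in frame [-10.1 -16.8   8.4] w 17.8
[ 1.98382367  2.63403524 -0.80524112]
```

```bash
python3 -m jog '[[0.01,0,0,0,0,0,0],[0.01,0,0,0,0,0,0],[0.01,0,0,0,0,0,0],[0.01,0,0,0,0,0,0],[0.01,0,0,0,0,0,0],[0.01,0,0,0,0,0,0],[0.01,0,0,0,0,0,0],[0.01,0,0,0,0,0,0],[0.01,0,0,0,0,0,0]]'
python3 -c "
from h import *
s=sqnow()
from workcell import vision
for c in ('side','top'):
    f=vision.grab_frame(c);np.savez(f'pics/{c}6.npz',**f)
ft=load('top',6);cv2.imwrite('pics/top6.png',cv2.resize(ft['color'][205:275,370:425],None,fx=8,fy=8,interpolation=cv2.INTER_CUBIC))
ft=load('side',6);cv2.imwrite('pics/side6.png',cv2.resize(ft['color'][250:310,290:350],None,fx=9,fy=9,interpolation=cv2.INTER_CUBIC))"
```

```text
time_s: 18.95
ee_pos: [583.8, -45.6, 229.5]
ee_rot: [-179.2, 20.0, 78.6]
force: [-14.5, 12.9, 7.6]
gripper_width: 17.6
square in corner frame [-0.7 -0.2 -0.5] yaw,pitch,roll [-0.39 -0.01 -0.72] F in frame [ -9.8 -16.8   7.6] w 17.6
```

View pics/top6.png

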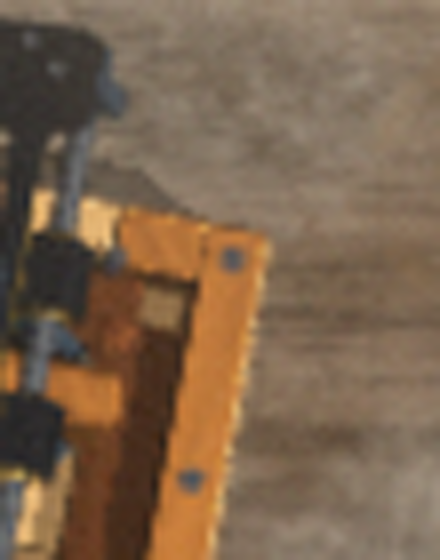

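View pics/side6.png

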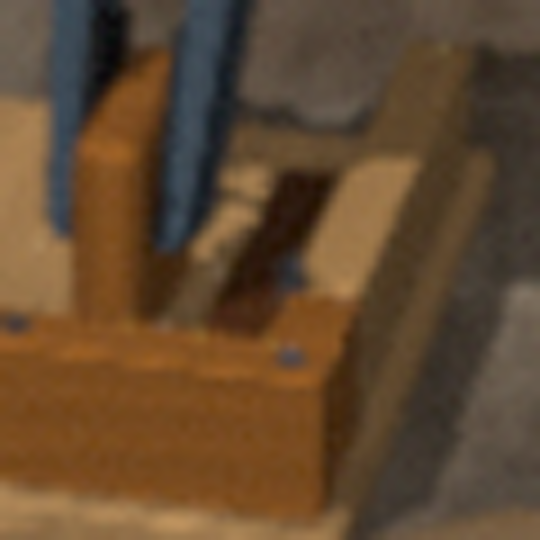

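```bash
python3 -m jog '[[0.01,0.0006,0,-0.0002,0,0,0],[0.01,0,0,0,0,0,0],[0.01,0,0,0,0,0,0],[0.01,0,0,0,0,0,0],[0.01,0,0,0,0,0,0],[0.01,0,0,0,0,0,0],[0.01,0,0,0,0,0,0],[0.01,0,0,0,0,0,0]]'
python3 -c "
from h import *
s=sqnow()"
python3 -m jog '[[0.01,0,-0.0014,0,0,0,0],[0.01,0.0006,-0.0014,-0.0002,0,0,0],[0.01,0.0006,-0.0014,-0.0002,0,0,0],[0.01,0,-0.0014,0,0,0,0],[0.01,0.0009,-0.001,-0.0004,0,0,0],[0.01,0.0009,-0.002,-0.0004,0,0,0],[0.01,0,0,0,0,0,0]]'
python3 -c "
from h import *
s=sqnow()"
```

```text
time_s: 20.05
ee_pos: [583.9, -45.4, 229.4]
ee_rot: [-179.2, 20.1, 78.6]
force: [-15.1, 10.5, 7.6]
gripper_width: 18.0
square in corner frame [-0.7 -0.2 -0.4] yaw,pitch,roll [-0.39 -0.06 -0.73] F in frame [ -7.3 -16.8   7.6] w 18.0
time_s: 20.92
ee_pos: [580.7, -41.5, 230.4]
ee_rot: [179.9, 20.0, 78.6]
force: [0.3, 0.1, -2.6]
gripper_width: 17.7
square in corner frame [-4.5 -0.   1.1] yaw,pitch,roll [-0.02  0.01  0.16] F in frame [-0.2  0.3 -2.6] w 17.7
```

```bash
python3 -m jog '[[0.01,0.0019,-0.002,-0.0007,0,0,0],[0.01,0.0019,-0.003,-0.0007,0,0,0],[0.01,0,-0.004,0,0,0,0],[0.01,-0.0034,0,-0.0094,0,0,0],[0.01,-0.0068,0,-0.0188,0,0,0],[0.01,-0.0102,0,-0.0282,0,0,0],[0.01,-0.0102,0,-0.0282,0,0,0],[0.01,-0.0102,0,-0.0282,0,0,0],[0.01,0,0,0,0,0,0]]'
python3 -c "
from h import *
s=sqnow()
from workcell import vision
for c in ('side','top'):
    f=vision.grab_frame(c);np.savez(f'pics/{c}7.npz',**f)
f=load('side',7);cv2.imwrite('pics/side7.png',cv2.resize(f['color'][170:320,230:370],None,fx=4,fy=4,interpolation=cv2.INTER_CUBIC))
R=Ro.from_euler('xyz',[-179.9,-15.05,0.3],degrees=True)
plan([344.6,273.2,370],R)
s,p,Rn=now()
for X in ((0,-105,22),(0,-14,22),(0,-14,0),(0,-105,0),(-125,0,22),(-18,-55,76),(-18,-37,76)):
    u=proj(f,p+Rn.apply(SQ_p+SQ_R.apply(X)))[0];print(X,((u-[230,170]+.5)*4-.5).round(0))
"
```

```text
time_s: 22.05
ee_pos: [572.4, -35.7, 352.7]
ee_rot: [179.7, 20.0, 78.5]
force: [0.9, 0.2, -3.4]
gripper_width: 18.1
square in corner frame [ -8.5  -8.8 123.4] yaw,pitch,roll [-0.08  0.03  0.32] F in frame [-0.4  0.9 -3.4] w 18.1
t 22.15 pos [571.6 -35.6 349.3] rpy [-179.89   20.01   78.63] q [  0.1  21.6  94.4 -20.9  69.6  19.8] F [-0.4  0.4 -2.9] T [ 0.23 -0.03 -0.02] w 18.1
turn rad [0.0597 0.515  1.3836] deg 84.7
shift m (tool as is) [ 0.2354 -0.2836 -0.1072] | after turn [-0.2122 -0.3101 -0.078 ] 383.8
(0, -105, 22) [153. 270.]
(0, -14, 22) [318. 288.]
(0, -14, 0) [318. 326.]
(0, -105, 0) [154. 308.]
(-125, 0, 22) [393. 208.]
(-18, -55, 76) [252. 172.]
(-18, -37, 76) [285. 176.]
```

View pics/side7.png

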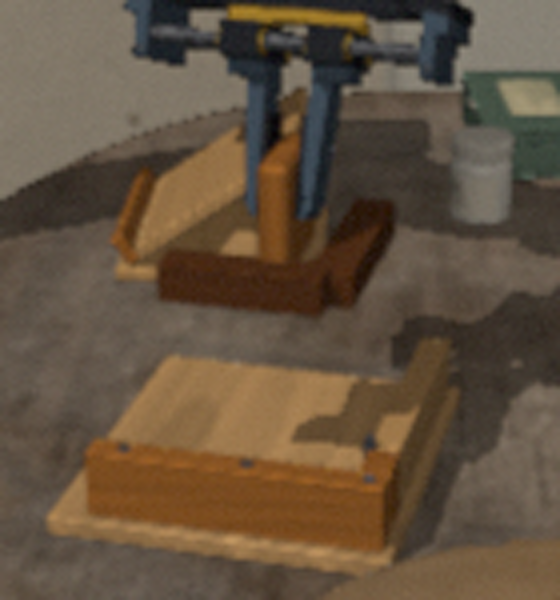

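```bash
python3 -m jog '[[0.01,0,0,0,0.003,0.026,0.069],[0.01,0,0,0,0.006,0.0515,0.1384],[0.01,0,0,0,0.006,0.0515,0.1384],[0.01,0,0,0,0.006,0.0515,0.1384],[0.01,0,0,0,0.006,0.0515,0.1384],[0.01,0,0,0,0.006,0.0515,0.1384],[0.01,0,0,0,0.006,0.0515,0.1384],[0.01,0,0,0,0.006,0.0515,0.1384],[0.01,0,0,0,0.006,0.0515,0.1384],[0.01,0,0,0,0.006,0.0515,0.1384],[0.01,0,0,0,0.003,0.026,0.069],[0.01,0,0,0,0,0,0]]'
python3 -c "
from h import *
R=Ro.from_euler('xyz',[-179.9,-15.05,0.3],degrees=True)
plan([344.6,273.2,352],R)"
```

```text
time_s: 23.65
ee_pos: [571.2, -35.7, 347.9]
ee_rot: [-179.9, -14.8, 0.4]
force: [0.0, 0.2, -2.2]
gripper_width: 17.7
t 23.65 pos [571.2 -35.7 347.9] rpy [-179.91  -14.82    0.35] q [ -5.1  17.5 100.3   2.   47.5  83.4] F [ 0.   0.2 -2.2] T [-0.03  0.48 -0.04] w 17.7
turn rad [-0.      0.004   0.0009] deg 0.2
shift m (tool as is) [-0.2162 -0.3104 -0.061 ] | after turn [-0.2162 -0.3102 -0.0619] 383.1
```

```bash
python3 -m jog '[[0.01,-0.012,-0.0172,-0.0034,0,0.004,0],[0.01,-0.024,-0.0345,-0.0068,0,0,0],[0.01,-0.024,-0.0345,-0.0068,0,0,0],[0.01,-0.024,-0.0345,-0.0068,0,0,0],[0.01,-0.024,-0.0345,-0.0068,0,0,0],[0.01,-0.024,-0.0345,-0.0068,0,0,0],[0.01,-0.024,-0.0345,-0.0068,0,0,0],[0.01,-0.024,-0.0345,-0.0068,0,0,0],[0.01,-0.024,-0.0345,-0.0068,0,0,0],[0.01,-0.012,-0.0172,-0.0034,0,0,0],[0.01,0,0,0,0,0,0],[0.01,0,0,0,0,0,0]]'
python3 -c "
from h import *
from workcell import vision
f=vision.grab_frame('side');np.savez('pics/side8.npz',**f);cv2.imwrite('pics/side8.png',cv2.resize(f['color'][140:260,200:340],None,fx=5,fy=5,interpolation=cv2.INTER_CUBIC))
g=vision.grab_frame('top');np.savez('pics/top8.npz',**g);cv2.imwrite('pics/top8.png',cv2.resize(g['color'][215:335,150:270],None,fx=5,fy=5,interpolation=cv2.INTER_CUBIC))
plan([397.3,273.6,267.3],_Rt)
s,p,Rn=now()
for n,c,ox,oy in (('side',f,200,140),('top',g,150,215)):
  for X in ((0,-14,22),(0,-14,0),(-125,0,22),(-125,-24,22),(-125,0,0),(-18,-37,76),(-82,-37,76),(0,-105,22)):
    u=proj(c,p+Rn.apply(SQ_p+SQ_R.apply(X)))[0];print(n,X,((u-[ox,oy]+.5)*5-.5).round(0))
"
```

```text
time_s: 25.15
ee_pos: [345.2, 273.2, 352.1]
ee_rot: [-179.9, -15.3, 0.4]
force: [-0.9, 0.2, -1.7]
gripper_width: 18.2Traceback (most recent call last):
  File "<string>", line 6, in <module>
    plan([397.3,273.6,267.3],_Rt)
                             ^^^
NameError: name '_Rt' is not defined
```

View pics/side8.png

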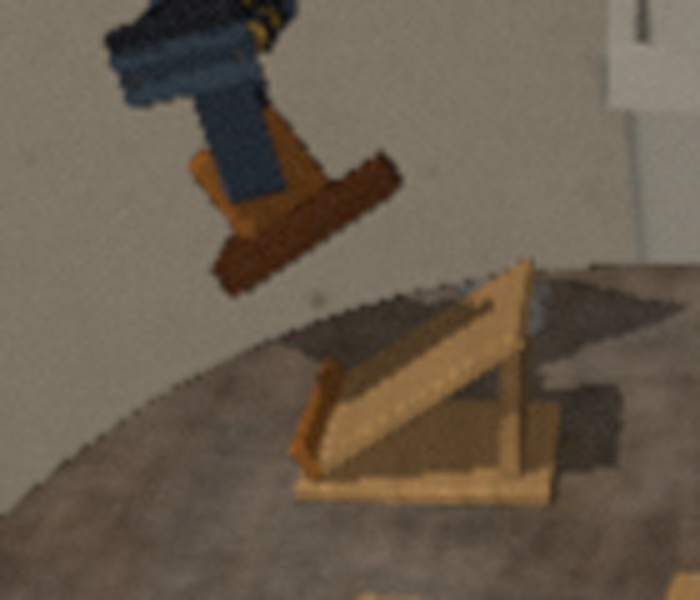

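View pics/top8.png

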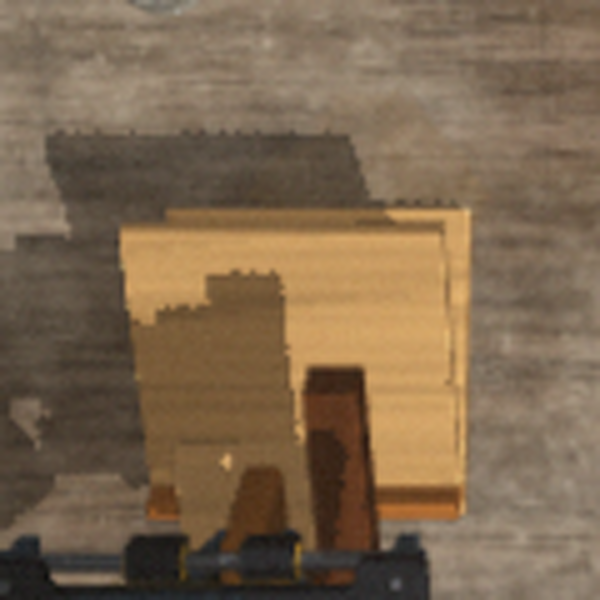

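```bash
python3 -c "
from h import *
import h
f=load('side',8);g=load('top',8)
plan([397.3,273.6,267.3],h._Rt)
s,p,Rn=now()
for n,c,ox,oy in (('side',f,200,140),('top',g,150,215)):
  for X in ((0,-14,22),(0,-14,0),(-125,0,22),(-125,-24,22),(-125,0,0),(-18,-37,76),(-82,-37,76),(0,-105,22)):
    u=proj(c,p+Rn.apply(SQ_p+SQ_R.apply(X)))[0];print(n,X,((u-[ox,oy]+.5)*5-.5).round(0))
"
```

```text
t 25.25 pos [345.8 272.9 352.1] rpy [-179.92  -15.3     0.27] q [ 39.9   6.4 114.6 -13.1  47.8 137.5] F [ 1.  -0.9 -2.4] T [-0.04  0.42 -0.08] w 17.6
turn rad [-0.001  -0.0051  0.    ] deg 0.3
shift m (tool as is) [ 0.0273 -0.0003  0.0954] | after turn [ 0.0278 -0.0004  0.0953] 99.3
side (0, -14, 22) [212. 271.]
side (0, -14, 0) [236. 301.]
side (-125, 0, 22) [384. 159.]
side (-125, -24, 22) [388. 148.]
side (-125, 0, 0) [407. 191.]
side (-18, -37, 76) [186. 168.]
side (-82, -37, 76) [274. 107.]
side (0, -105, 22) [237. 226.]
top (0, -14, 22) [350. 622.]
top (0, -14, 0) [357. 592.]
top (-125, 0, 22) [359. 386.]
top (-125, -24, 22) [303. 387.]
top (-125, 0, 0) [366. 359.]
top (-18, -37, 76) [275. 666.]
top (-82, -37, 76) [260. 544.]
top (0, -105, 22) [146. 623.]
```

```bash
python3 -m jog '[[0.01,0.0054,0,0.017,0,0,0],[0.01,0.0054,0,0.017,0,-0.003,0],[0.01,0.0054,0,0.017,0,0,0],[0.01,0.0055,0,0.017,0,0,0],[0.01,0.0055,0,0.0168,0,0,0],[0.01,0,0,0,0,0,0],[0.01,0,0,0,0,0,0]]'
python3 -c "
from h import *
import h
plan([397.3+2.9,273.6,267.3+2],h._Rt)
from workcell import vision
f=vision.grab_frame('side');cv2.imwrite('pics/side9.png',cv2.resize(f['color'][140:260,200:340],None,fx=5,fy=5,interpolation=cv2.INTER_CUBIC))
"
```

```text
time_s: 26.12
ee_pos: [394.2, 273.9, 277.7]
ee_rot: [-179.9, -15.1, 0.3]
force: [0.7, -1.1, -2.0]
gripper_width: 17.9
t 26.12 pos [394.2 273.9 277.7] rpy [-179.89  -15.15    0.3 ] q [ 36.   15.  116.4 -14.5  37.1 136.4] F [ 0.7 -1.1 -2. ] T [-0.03  0.43 -0.03] w 17.9
turn rad [-0.0017 -0.0024  0.0005] deg 0.2
shift m (tool as is) [0.0036 0.0003 0.0096] | after turn [0.0036 0.0003 0.0096] 10.3
```

View pics/side9.png

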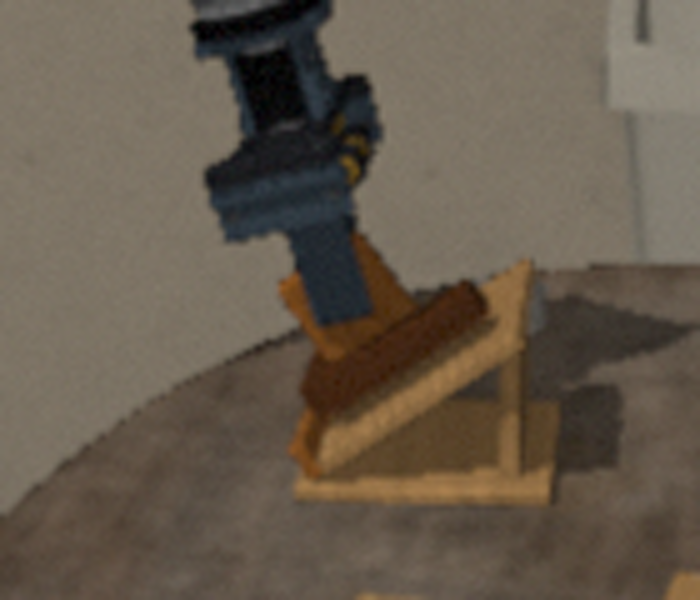

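```bash
python3 -m jog '[[0.01,0.0028,0,-0.001,0,0,0],[0.01,0.0007,0,0.0019,0,0,0],[0.01,0.0007,0,0.0019,0,0,0],[0.01,0.0003,0,0.0009,0,0,0],[0.01,0,0,0,0,0,0],[0.01,0,0,0,0,0,0]]'
python3 -c "
from h import *
plan()"
python3 -m jog '[[0.01,0.0003,0,0.0009,0,0,0],[0.01,0.0003,0,0.0009,0,0,0],[0.01,0,0,0,0,0,0]]'
python3 -c "
from h import *
plan()"
```

```text
time_s: 26.92
ee_pos: [399.5, 273.9, 275.2]
ee_rot: [-179.9, -15.1, 0.3]
force: [0.6, -0.3, -2.8]
gripper_width: 18.0
t 26.93 pos [399.5 273.9 275.2] rpy [-179.9   -15.14    0.31] q [ 35.6  15.5 116.1 -14.5  36.8 136.1] F [ 0.6 -0.3 -2.8] T [-0.06  0.42  0.05] w 18.0
time_s: 27.3
ee_pos: [400.5, 273.9, 273.5]
ee_rot: [-179.9, -15.1, 0.3]
force: [-0.3, 0.0, -2.7]
gripper_width: 17.5
t 27.3 pos [400.5 273.9 273.5] rpy [-179.9   -15.14    0.31] q [ 35.6  15.7 116.1 -14.5  36.6 136. ] F [-0.3  0.  -2.7] T [-0.05  0.46  0.01] w 17.5
```

```bash
for i in 1 2; do python3 -m jog '[[0.01,0.0003,0,0.0009,0,0,0],[0.01,0,0,0,0,0,0],[0.01,0,0,0,0,0,0]]'
python3 -c "
from h import *
plan()"; done
python3 -c "
from h import *
from workcell import vision
f=vision.grab_frame('side');cv2.imwrite('pics/side10.png',cv2.resize(f['color'][140:260,200:340],None,fx=5,fy=5,interpolation=cv2.INTER_CUBIC))
"
```

```text
time_s: 27.68
ee_pos: [401.0, 273.9, 272.8]
ee_rot: [-179.9, -15.1, 0.3]
force: [0.0, 0.0, -1.8]
gripper_width: 18.0
t 27.68 pos [401.  273.9 272.8] rpy [-179.9   -15.15    0.31] q [ 35.5  15.8 116.1 -14.5  36.5 136. ] F [ 0.   0.  -1.8] T [-0.03  0.47  0.01] w 18.0
time_s: 28.05
ee_pos: [401.5, 273.9, 272.0]
ee_rot: [-179.9, -15.1, 0.3]
force: [-0.5, -0.5, -2.1]
gripper_width: 18.0
t 28.05 pos [401.5 273.9 272. ] rpy [-179.9   -15.14    0.31] q [ 35.5  15.9 116.1 -14.6  36.4 136. ] F [-0.5 -0.5 -2.1] T [0.   0.42 0.01] w 18.0
```

View pics/side10.png

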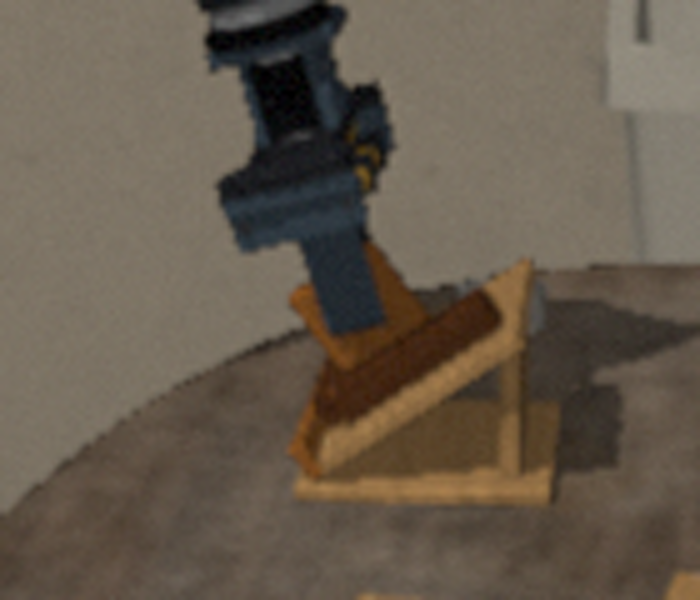

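```bash
for i in 1 2; do python3 -m jog '[[0.01,0.0003,0,0.0009,0,0,0],[0.01,0,0,0,0,0,0],[0.01,0,0,0,0,0,0]]'
python3 -c "
from h import *
plan()"; done
```

```text
time_s: 28.48
ee_pos: [402.1, 273.9, 271.2]
ee_rot: [-179.9, -15.1, 0.3]
force: [-0.3, -0.3, -2.7]
gripper_width: 17.6
t 28.48 pos [402.1 273.9 271.2] rpy [-179.9   -15.14    0.31] q [ 35.5  16.  116.1 -14.6  36.3 136. ] F [-0.3 -0.3 -2.7] T [ 0.02  0.45 -0.  ] w 17.6
time_s: 28.85
ee_pos: [402.3, 273.9, 271.1]
ee_rot: [-179.9, -15.1, 0.3]
force: [-5.9, 1.3, 6.1]
gripper_width: 17.9
t 28.85 pos [402.3 273.9 271.1] rpy [-179.89  -15.14    0.27] q [ 35.4  16.  116.1 -14.6  36.2 136. ] F [-5.9  1.3  6.1] T [-0.32  1.14 -0.15] w 17.9
```

```bash
python3 -m jog '[[0.01,-0.0001,0,-0.0004,0,0,0],[0.01,0,0,0,0,0,0],[0.022,0,0,0,0,0,0],[0.03,0,0,0,0,0,0],[0.05,0,0,0,0,0,0],[0.08,0,0,0,0,0,0],[0.08,0,0,0,0,0,0],[0.08,0,0,0,0,0,0]]' 5
python3 -c "
from h import *
plan()
from workcell import vision
f=vision.grab_frame('side');cv2.imwrite('pics/side11.png',cv2.resize(f['color'][140:260,200:340],None,fx=5,fy=5,interpolation=cv2.INTER_CUBIC))
"
```

```text
time_s: 29.85
ee_pos: [402.4, 273.9, 270.8]
ee_rot: [-179.9, -15.2, 0.3]
force: [0.9, 0.1, 0.2]
gripper_width: 67.0
t 29.85 pos [402.4 273.9 270.8] rpy [-179.89  -15.15    0.31] q [ 35.4  16.  116.1 -14.6  36.2 136. ] F [0.9 0.1 0.2] T [-0.06  0.35  0.02] w 67.0
```

View pics/side11.png

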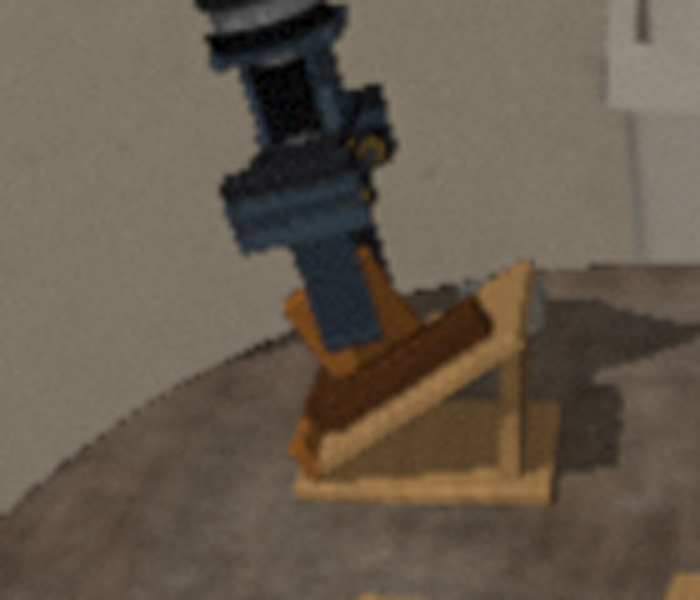

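```bash
python3 -m jog '[[0.0912,0,0,-0.008,0,0,0],[0.0912,0,0,-0.02,0,0,0],[0.0912,0,0,-0.03,0,0,0],[0.0912,0,0,-0.04,0,0,0],[0.0912,-0.04,0,-0.03,0,0,0],[0.0912,-0.05,0,0,0,0,0],[0.0912,-0.05,0,0,0,0,0],[0.0912,0,0,0,0,0,0],[0.0912,0,0,0,0,0,0]]'
python3 -c "
from h import *
plan()
from workcell import vision
f=vision.grab_frame('side');np.savez('pics/side12.npz',**f);cv2.imwrite('pics/side12.png',cv2.resize(f['color'][140:310,220:360],None,fx=3.5,fy=3.5,interpolation=cv2.INTER_CUBIC))
g=vision.grab_frame('top');np.savez('pics/top12.npz',**g);cv2.imwrite('pics/top12.png',cv2.resize(g['color'][205:335,150:420],None,fx=2.9,fy=2.9,interpolation=cv2.INTER_CUBIC))
cv2.imwrite('pics/top12f.png',cv2.resize(g['color'][205:325,290:420],None,fx=5,fy=5,interpolation=cv2.INTER_CUBIC))
"
```

```text
time_s: 31.02
ee_pos: [244.2, 264.9, 362.0]
ee_rot: [-179.4, -14.5, 0.8]
force: [0.3, -0.1, -0.4]
gripper_width: 90.9
t 31.02 pos [244.2 264.9 362. ] rpy [-179.35  -14.51    0.81] q [ 49.7  -1.4 121.3 -13.5  50.7 146.5] F [ 0.3 -0.1 -0.4] T [-0.    0.28  0.05] w 90.9
```

View pics/side12.png

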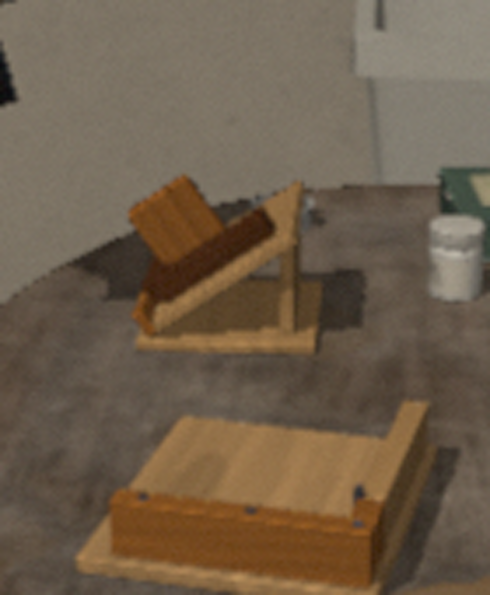

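View pics/top12.png

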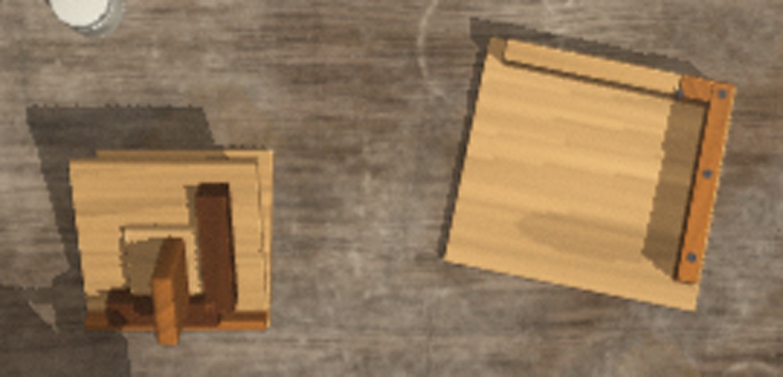

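View pics/top12f.png

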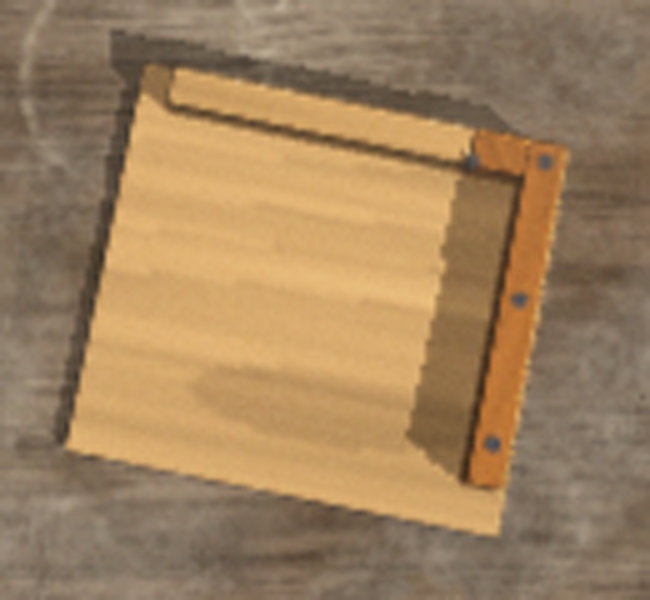

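Run:
```python
from h import *
g=load("top",12); Rf=Ro.from_euler('z',YAW,degrees=True)
for th in (-.03,-.015,0,.015,.03):
    pts=[]
    for d,o in ((5,0),(140,0),(149,0),(5,18),(140,18),(149,18)):
        x=-26-d*np.cos(th)+o*np.sin(th)*0; y=-d*np.sin(th)
        x+=-o*np.sin(th); y+=o*np.cos(th)
        pts.append(proj(g,Rf.apply([x,y,52])+[FR[0],FR[1],0])[0])
    print(th,[tuple(np.round((q-[290,205]+.5)*5-.5).astype(int)) for q in pts])
# subpixel: gradient-based rows of inner & outer edges across columns
im=cv2.cvtColor(g["color"],cv2.COLOR_BGR2GRAY).astype(float)
from scipy.ndimage import gaussian_filter1d
for name,rng,(a,b) in (("outer",(327,383),None or ((175,67),(470,130))),("inner",(327,381),((170,106),(478,172))),("baseNear",(308,385),((67,447),(498,533)))):
    U=np.arange(*rng);V=[]
    for u in U:
        uc=(u-290+.5)*5-.5; vc=a[1]+(uc-a[0])*(b[1]-a[1])/(b[0]-a[0]); v0=205+(vc+.5)/5-.5
        col=np.abs(np.diff(im[int(v0)-4:int(v0)+6,u])); V.append((col*(np.arange(len(col))+int(v0)-3.5)).sum()/col.sum())
    k,c=np.polyfit(U,V,1); r=np.array(V)-(k*U+c); m=abs(r)<1; k,c=np.polyfit(U[m],np.array(V)[m],1)
    z=12 if 'base' in name else 52
    w=[onz(g,u,k*u+c,z) for u in (U[0],U[-1])]; d=w[0]-w[1]; print(name,np.degrees(np.arctan2(d[1],d[0]))-0, "rad rel frame -x:",np.radians(np.degrees(np.arctan2(-d[1],-d[0]))-YAW),"res",r[m].std())
    print([Rf.inv().apply(q-[FR[0],FR[1],0]).round(1) for q in w])
```

```text
-0.03 [(np.int64(461), np.int64(161)), (np.int64(189), np.int64(99)), (np.int64(170), np.int64(95)), (np.int64(469), np.int64(125)), (np.int64(197), np.int64(63)), (np.int64(179), np.int64(59))]
-0.015 [(np.int64(461), np.int64(161)), (np.int64(188), np.int64(103)), (np.int64(169), np.int64(99)), (np.int64(469), np.int64(125)), (np.int64(195), np.int64(67)), (np.int64(177), np.int64(63))]
0 [(np.int64(461), np.int64(161)), (np.int64(187), np.int64(107)), (np.int64(169), np.int64(103)), (np.int64(468), np.int64(125)), (np.int64(194), np.int64(71)), (np.int64(176), np.int64(67))]
0.015 [(np.int64(461), np.int64(162)), (np.int64(186), np.int64(111)), (np.int64(168), np.int64(108)), (np.int64(468), np.int64(125)), (np.int64(193), np.int64(75)), (np.int64(174), np.int64(72))]
0.03 [(np.int64(461), np.int64(162)), (np.int64(185), np.int64(116)), (np.int64(167), np.int64(112)), (np.int64(467), np.int64(125)), (np.int64(191), np.int64(79)), (np.int64(173), np.int64(76))]
outer 77.89273138871663 rad rel frame -x: -0.014089495214897415 res 0.25785462696772904
[array([-169.7,   19.2,   52. ]), array([-33.9,  17.3,  52. ])]
inner 78.19204660114404 rad rel frame -x: -0.008865459256732506 res 0.11157651652290143
[array([-165.6,   -1.7,   52. ]), array([-35.1,  -2.8,  52. ])]
baseNear 78.7559310114965 rad rel frame -x: 0.0009761803045844302 res 0.2699840960361699
[array([-178.8, -172. ,   12. ]), array([  10.3, -171.8,   12. ])]
```

```bash
python3 -m jog '[[0.0912,0,0,0,0,0,-0.1],[0.0912,0,0,0,0,0,-0.1],[0.0912,0,0,0,0,0,0],[0.0912,0,0,0,0,0,0]]'
python3 - <<'E'
from h import *
plan()
from workcell import vision
f=vision.grab_frame('side');g=vision.grab_frame('top')
cv2.imwrite("pics/z_rest13.png",cv2.resize(g["color"][245:330,165:255],None,fx=6,fy=6,interpolation=cv2.INTER_CUBIC))
a=load('top',12)['color'];print("moved px in rest",np.abs(a[245:330,165:255].astype(int)-g['color'][245:330,165:255]).mean())
b=load('top',0)['color']
for n,(y0,y1,x0,x1) in {'jar':(185,225,160,200),'pot':(155,190,230,270),'stamp':(270,300,455,490)}.items(): print(n,np.abs(b[y0:y1,x0:x1].astype(int)-g['color'][y0:y1,x0:x1]).mean())
E
```

```text
time_s: 31.62
ee_pos: [244.3, 264.6, 361.2]
ee_rot: [177.6, -14.2, 12.5]
force: [0.1, -0.0, -0.5]
gripper_width: 91.5
t 31.62 pos [244.3 264.6 361.2] rpy [177.63 -14.22  12.53] q [ 49.6  -1.3 121.3 -13.5  50.8 135.1] F [ 0.1 -0.  -0.5] T [-0.11  0.29 -0.07] w 91.5
moved px in rest 2.7484531590413943
jar 4.002916666666667
pot 3.566666666666667
stamp 3.0361904761904763
```

```bash
sleep 1; ls pics/z_rest13.png
```

```text
pics/z_rest13.png
```

View pics/z_rest13.png

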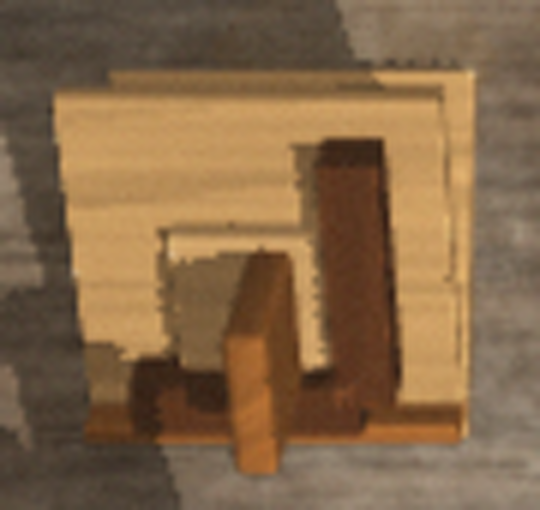

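```bash
python3 -c "
from workcell import ticket; print(ticket.job_done())"
```

```text
the job is handed in; nothing more can be done
None
```

I pressed the square home in the frame's corner, held it there, and laid it back on the sloped rest. I handed the job in at about 32 s of the 72 s; the system gives no verdict.

**Grip:** I took the square by its handle with the tool leaning 20° to the handle. The last joint could not have reached both the rest and the frame with a straight grip.

**Pressing home:** The square was held in the corner for over 2 s, pushing about 17 N towards the post and side and 7–10 N into the fence. It stopped moving towards the post while the push rose from 10 to 17 N, so I take it to be seated on the post. I could not measure the post's share of that force directly. By my estimate the square's corner was within about 1 mm of the frame's, turned about 0.4° and tilted about 0.7°. Both turns are well inside the limits.

**Last checks:**
- **Side:** the picture puts it at about -0.01 rad (two edges gave -0.009 and -0.014); the limit is ±0.03.
- **Square:** it lies flat against the lip, and the picture looks the same as at the start. I set it down a few millimetres up the slope and it slid down to the lip when released.
- **Other things:** the jar, stamp and pot look unmoved, and the gripper is clear of everything.

**Off-plan:**
- The square slid 2–3 mm along the handle in the grip while being pressed. I allowed for this by setting it down by feel.
- While backing away, the last joint came right up to its range limit (146.5 of 146.56°), so I turned it back before handing in.

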